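Turn the catch tray under the low shelf, wipe the mould chips into it and put it back

TASK

The catch tray lies upside down beneath the low shelf. Turn it right way up there, under the shelf, draw it out by its handle and slide it against the pouring end of the raised chip plate, its wall under the lip; then with the scraper block wipe all the loose chips off the plate into the tray (no fingers on chips that lie on the plate; one that falls on the board may be picked up). Finally stand the scraper back on the middle of its rubber rest pad and slide the tray with its chips back fully beneath the shelf.

Things in the scene. Friction and masses are not known exactly. Their poses are not given: they have to be found in the camera images.
- low_shelf: fixed white shelf on the grey work board (the board's top is 12 mm above the bench): shelf 12 mm thick, 148 mm deep (x), 380 mm wide (y), its underside 135 mm above the board, on two 12 mm end panels (356 mm clear between); a stop strip 30 mm high along the back leaves 136 mm of depth. Origin on the board below the middle of its front edge; x points away from the robot into the shelf, y left. Things up to 93 mm tall stand on it.
- tray: loose open steel tray 100 x 100 x 36 mm, walls and floor 4 mm, 0.1 to 0.18 kg. Origin at the middle of its bulk, 18 mm from either face. Own z points out of the outside of its floor: z up = upside down (as it starts), z down = right way up. A rod on its -x wall (towards the robot) at own y = +40 mm bears the handle: front left corner when upside down, front right once right way up.
- tray_handle (a point): middle of the tray's handle, a black roller 16 mm across, 32 mm clear along the tray's x between 22 mm flanges; (-126, 40, 0) mm in the tray's frame: 76 mm before its wall, 18 mm above the board when flat. The roller turns freely on its rod, so a lifted tray swings about the handle's axis; its far edge then hangs 90 mm below that axis, its near edge 10 mm above.
- chip_plate: fixed raised plate; origin on the work board under its middle. 102 mm (x) by 180 mm (y), top 44 mm above the board; rails along both x edges rise 11 mm above it, 86 mm clear between them; both y ends open. At the -y end a pouring lip 4 mm thick carries the plate on to y = -115 mm, underside 40 mm above the board, overhanging the plate's edge (y = -90 mm) so that the tray's wall fits below.
- dock (a point): where the docked tray's origin belongs: (0, -142, 18) mm in the plate's frame; the tray is right way up, its handle wall towards the plate's -x, its wall 2 mm from the plate's edge and 4 mm below the lip
- scraper: loose scraper block, 0.22 kg: block with rubber sole 66 mm (own x, the wiping width) x 36 mm (y) x 30 mm high; grip rib on top 50 mm (x) x 18 mm (y), from 30 to 80 mm height. Origin at the middle of its sole, z up. Stands on the rest pad, in the open at the front left.
- rest_pad: fixed black rubber pad 80 x 70 x 3 mm on the work board; origin under its middle on the board
- chip_0: loose reddish-brown fired-clay chip about 19 x 15 x 10 mm, 12 g; origin at its centre. Three to five chips are present, lying on the chip plate
- chip_1: chip like chip_0
- chip_2: chip like chip_0
- chip_3: chip like chip_0
- chip_4: chip like chip_0
- beaker: bystander: small clear beaker, 46 mm across, 56 mm tall, to the right; leave it standing where it is
- mouse: bystander: black computer mouse at the left behind the plate; leave it where it is

How it is judged:
On the way, in this order (a step that is already met when the one before it is completed fails the run):
1. the tray lies right way up beneath the shelf (angle between tray's own z axis and vertical above 2.95 rad and x of tray in the frame of low_shelf between 0.02 and 0.1 m and y of tray in the frame of low_shelf between -0.15 and 0.15 m and height (world z) of tray below 0.042 m), for 0.2 s.
2. the tray is docked at the plate's pouring end, right way up (angle between tray's own z axis and vertical above 2.95 rad and horizontal distance between tray and dock below 0.018 m and angle between the x axis of tray and the x axis of chip_plate, either way round below 0.2 rad and height (world z) of tray below 0.042 m), for 0.2 s.
3. all chips are in the docked tray (all of step 2 and x of chip_0 in the frame of tray between -0.05 and 0.05 m and y of chip_0 in the frame of tray between -0.05 and 0.05 m and z of chip_0 in the frame of tray between -0.025 and 0.025 m and x of chip_1 in the frame of tray between -0.05 and 0.05 m and y of chip_1 in the frame of tray between -0.05 and 0.05 m and z of chip_1 in the frame of tray between -0.025 and 0.025 m and x of chip_2 in the frame of tray between -0.05 and 0.05 m and y of chip_2 in the frame of tray between -0.05 and 0.05 m and z of chip_2 in the frame of tray between -0.025 and 0.025 m and x of chip_3 in the frame of tray between -0.05 and 0.05 m and y of chip_3 in the frame of tray between -0.05 and 0.05 m and z of chip_3 in the frame of tray between -0.025 and 0.025 m and x of chip_4 in the frame of tray between -0.05 and 0.05 m and y of chip_4 in the frame of tray between -0.05 and 0.05 m and z of chip_4 in the frame of tray between -0.025 and 0.025 m), for 0.2 s.
At the end, for the whole second after the job is handed in: The tray is back beneath the shelf (its origin 40 to 90 mm behind the shelf's front edge and within 140 mm of the shelf's middle), right way up on the work board (tilt under 11 degrees), every chip inside it; the scraper stands upright on the rest pad within 30 mm of the pad's middle; all at rest (angle between tray's own z axis and vertical above 2.95 rad and height (world z) of tray below 0.042 m and x of tray in the frame of low_shelf between 0.04 and 0.09 m and y of tray in the frame of low_shelf between -0.14 and 0.14 m and x of chip_0 in the frame of tray between -0.05 and 0.05 m and y of chip_0 in the frame of tray between -0.05 and 0.05 m and z of chip_0 in the frame of tray between -0.025 and 0.025 m and x of chip_1 in the frame of tray between -0.05 and 0.05 m and y of chip_1 in the frame of tray between -0.05 and 0.05 m and z of chip_1 in the frame of tray between -0.025 and 0.025 m and x of chip_2 in the frame of tray between -0.05 and 0.05 m and y of chip_2 in the frame of tray between -0.05 and 0.05 m and z of chip_2 in the frame of tray between -0.025 and 0.025 m and x of chip_3 in the frame of tray between -0.05 and 0.05 m and y of chip_3 in the frame of tray between -0.05 and 0.05 m and z of chip_3 in the frame of tray between -0.025 and 0.025 m and x of chip_4 in the frame of tray between -0.05 and 0.05 m and y of chip_4 in the frame of tray between -0.05 and 0.05 m and z of chip_4 in the frame of tray between -0.025 and 0.025 m and angle between scraper's own z axis and vertical below 0.15 rad and horizontal distance between scraper and rest_pad below 0.03 m and height (world z) of scraper below 0.024 m and linear speed of each of tray, scraper below 0.02 m/s); the robot touches nothing.
It fails at once if the tray is drawn from beneath the shelf before it is right way up (angle between tray's own z axis and vertical below 2.3 rad and (x of tray in the frame of low_shelf below -0.01 m or y of tray in the frame of low_shelf above 0.17 m or y of tray in the frame of low_shelf below -0.17 m)).
It fails at once if the shelf is struck hard by the arm or the tray (over 25 N) (contact force between low_shelf and the arm above 25 N or contact force between low_shelf and the fingers above 25 N or contact force between low_shelf and tray above 25 N).
It fails at once if the fingers touch a chip that lies on the plate ((contact force between the fingers and chip_0 above 0.5 N and height (world z) of chip_0 between 0.056 and 0.07 m and y of chip_0 in the frame of chip_plate between -0.09 and 0.1 m and x of chip_0 in the frame of chip_plate between -0.05 and 0.05 m) or (contact force between the fingers and chip_1 above 0.5 N and height (world z) of chip_1 between 0.056 and 0.07 m and y of chip_1 in the frame of chip_plate between -0.09 and 0.1 m and x of chip_1 in the frame of chip_plate between -0.05 and 0.05 m) or (contact force between the fingers and chip_2 above 0.5 N and height (world z) of chip_2 between 0.056 and 0.07 m and y of chip_2 in the frame of chip_plate between -0.09 and 0.1 m and x of chip_2 in the frame of chip_plate between -0.05 and 0.05 m) or (contact force between the fingers and chip_3 above 0.5 N and height (world z) of chip_3 between 0.056 and 0.07 m and y of chip_3 in the frame of chip_plate between -0.09 and 0.1 m and x of chip_3 in the frame of chip_plate between -0.05 and 0.05 m) or (contact force between the fingers and chip_4 above 0.5 N and height (world z) of chip_4 between 0.056 and 0.07 m and y of chip_4 in the frame of chip_plate between -0.09 and 0.1 m and x of chip_4 in the frame of chip_plate between -0.05 and 0.05 m)).
It fails at once if the beaker or the mouse is pushed more than 5 cm aside or upset (distance of any of beaker, mouse from where it was at the start of the episode above 0.05 m or angle between beaker's own z axis and vertical above 0.5 rad).
Of chip_0, chip_1, chip_2, chip_3, chip_4 only 3 to 5 are there at a start; the rules pass over those that are not, and their reading is None.
At some moment in a run one of tray may be knocked a few centimetres aside while the robot is not near it.
Once in a run the grip may slacken for a moment while it holds something.
It also fails if it takes over 208 s, if anything falls off the work surface, if the arm or the gripper's body presses on something with over 40 N, if the wrist force passes 120 N, or if a joint passes its speed limit or range.

ROBOT

A 6-joint arm with a two-finger parallel gripper is mounted at the origin on a cart in front of the work surface, level with it; the furniture and walls round the work are solid. World frame = base frame: x ahead of the robot, y to its left, z up, the work surface at z = 0. Lengths are in m, angles in rad, forces in N, time in s.
With the tool pointing down it reaches from about 0.4 to 0.925 m from the base axis. Payload 12.5 kg.
Tool frame: the origin (TCP) lies midway between the tips of the shut fingers; the grasp point (between the pads) lies behind it (env.hold_point_z is the z of the grasp point in the tool frame, in m); z points along the fingers, y is the line along which they close (so a half turn about z gives the same grasp; the last joint's range is limited). The gripper opens to 95 mm and grips with 3 to 60 N. Pads are 20 mm wide; open, the fingers measure 119 mm over their backs; the gripper's body (75 mm by 180 mm) begins 59 mm behind the grasp point.
Start: joints at [-1.208, 0.491, 1.559, -0, 1.092, -0.106], TCP at [0.282, -0.558, 0.215] pointing down, gripper open.
Joint ranges: [-3.1, 3.1], [-0.84, 2.19], [0.05, 2.79], [-1.13, 4.28], [0.06, 2.93], [-2.69, 2.69]. Speed limits (rad/s): [2.22, 2.22, 2.79, 3.14, 3.14, 3.14].

INTERFACE

Orientations are given as a 3x3 rotation matrix whose columns are the frame's x, y, z axes.
In Python, from workcell import env gives the robot as it stands.
- The arm moves only by the tool send_rows, never from a script. Its arguments are lists of equal length, an entry for each row: "delta_rot": the turn, a rotation vector about the tool's x, y, z in units of 4 degrees (1.0 is 4 degrees), a list of three; "linear": the shift along the tool's x, y, z in units of 0.02 m (1.0 is 0.02 m), a list of three; "jaw": the gripper's target within -1 to 1 (fully open at 1, half-way at 0, shut at -1). A call has exactly 5 rows; each row shifts and turns the commanded pose from where the row before left it, along the tool's axes as they then stand; what a row does not reach is not made up. A row lasts 1/10 s, in which the tool goes at most 50 mm and 8.59 degrees, less where a joint would pass 70% of its speed; a pose out of reach is approached as far as the arm can. A call with a number of a shift or a turn outside -1 to 1 is refused whole. A call with a gripper value outside its range is refused whole. The fingers move at their own pace and stop on an object; "squeeze" is the grip in N (left out, the last holds). Time passes only in rows, so rows that do not move let the fingers close, or fill a call up. It gives the time, the measured TCP pose, the force, the opening and the grip force at its end, in the units of the state.
- env.read_state(): the state, without advancing time (a new reading comes with each control period).
- env.capture(name): name is "scene" or "top"; returns a dict with "color" (420x560x3 uint8, red, green, blue), "depth" (420x560 float32, m along the optical axis (not along the pixel's ray), 0 where there is no reading), "mtx" (3x3 intrinsics, pixels), "position" and "orientation" of the camera in the world. Camera axes: x right, y up, looking along -z (the intrinsics and any distortion apply to the point x, -y, -z); pixel columns grow to the right and rows downward; lengths in m; the calibration is good to about 2 mm. A picture is of the moment at which its call begins.
- env.close_job(): hands the job in; it is judged then, once.
The state is a dict: "time_s": time; "joints": joint angles; "joint_vel": joint speeds; "joint_efforts": joint torques, N m; "ee_pos": TCP position; "orientation": TCP orientation; "contact_force": force on the tool from outside, world axes, zero at the start; "ft_torque": the same for the moment, N m; "gripper_width": finger opening in m; "grip_force": force on a finger pad.
Only numpy, scipy, OpenCV 4.12 (cv2) and the standard library are available. Lean on these libraries where they do the work, as an engineer would, in place of code of your own. Each camera call takes 0.05 s, during which the arm holds its last target. There are 200 camera calls.

## Working session

There is one attempt and no reset: what is moved stays moved. The work goes in short steps, Python scripts to look and compute and a tool call to move; the robot and the scene stay as the last step left them, time stands still between calls to the robot, and variables do not carry over. Pictures are saved under pics/ and viewed, at most 17 in all, crops included, and the job is handed in when it is done.

Besides the shell and the picture viewer there is one more tool, called after ">>>" in YAML: its name, and indented under it one key for each argument. send_rows: Moves the arm, as the interface text tells. Shifts and turns lie within -1 to 1; 1 stands for 0.02 m of shift or 4 degrees of turn. Its arguments: {"type":"object","properties":{"delta_rot":{"type":"array","items":{"type":"array","items":{"type":"number","minimum":-1,"maximum":1}}},"linear":{"type":"array","items":{"type":"array","items":{"type":"number","minimum":-1,"maximum":1}}},"jaw":{"type":"array","items":{"type":"number"}},"squeeze":{"type":"number"}},"required":["delta_rot","linear","jaw"]}

```bash
mkdir -p pics; ls
cat > h.py <<'E'
import numpy as np, cv2
from workcell import env
def cap(n,f=None):
    c=env.capture(n)
    if f: cv2.imwrite('pics/'+f,c['color'][:,:,::-1])
    return c
def cloud(c):
    d=c['depth'];K=np.array(c['mtx']);v,u=np.mgrid[0:d.shape[0],0:d.shape[1]]
    P=np.stack([(u-K[0,2])/K[0,0]*d,-(v-K[1,2])/K[1,1]*d,-d],-1)
    R=np.array(c['orientation']);
    if R.shape!=(3,3):
        from scipy.spatial.transform import Rotation as Ro
        print('quat',R); R=Ro.from_quat(R).as_matrix()
    W=P@R.T+np.array(c['position']); W[d==0]=np.nan
    return W
E
python3 - <<'E'
from h import *
a=cap('scene','s0.png');b=cap('top','t0.png')
for c in(a,b): print(c['mtx'],c['position'],c['orientation'],{k for k in c})
s=env.read_state();print(s,env.hold_point_z)
np.savez('c0.npz',s=cloud(a),t=cloud(b),sc=a['color'],tc=b['color'])
E
```

```text
pics
[[435.43278445   0.         280.54971358]
 [  0.         435.43278445 212.46583923]
 [  0.           0.           1.        ]] [-0.02038958  0.51558538  0.64639267] [[-0.71844406  0.39617943 -0.5717342 ]
 [-0.69556092 -0.41598738  0.58578964]
 [-0.0057564   0.81853305  0.57443059]] {'depth', 'position', 'orientation', 'mtx', 'color'}
[[472.39369849   0.         278.28096539]
 [  0.         472.39369849 210.39980523]
 [  0.           0.           1.        ]] [ 0.31541405 -0.05960156  1.21330199] [[-9.65029825e-02  9.73420494e-01 -2.07701028e-01]
 [-9.95332675e-01 -9.43361430e-02  2.03361383e-02]
 [ 2.01899905e-04  2.08694118e-01  9.77980943e-01]] {'depth', 'position', 'orientation', 'mtx', 'color'}
{'time_s': 0.1, 'joints': array([-1.20759934e+00,  4.91526300e-01,  1.55937550e+00, -2.36592854e-06,
        1.09168663e+00, -1.05590626e-01]), 'joint_vel': array([-1.78889959e-05, -9.73771851e-04,  5.38466464e-04, -1.73646258e-04,
        9.85245806e-04,  1.88264562e-03]), 'joint_efforts': array([ 1.21466666e-03, -6.13627625e+01, -2.58604789e+01,  6.93268888e-02,
        4.70470986e-02, -4.48366097e-05]), 'ee_pos': array([ 0.28233014, -0.55736824,  0.21410787]), 'orientation': array([[ 8.92116232e-01,  4.51805823e-01, -3.55728197e-04],
       [ 4.51805951e-01, -8.92115753e-01,  9.30076173e-04],
       [ 1.02863102e-04, -9.90456168e-04, -9.99999504e-01]]), 'contact_force': array([ 0.53571461, -0.06780973, -0.94467631]), 'ft_torque': array([-0.00563406,  0.02691105,  0.01886829]), 'grip_force': 0.0, 'gripper_width': 0.09492903078595077} -0.0188
```

View pics/s0.png

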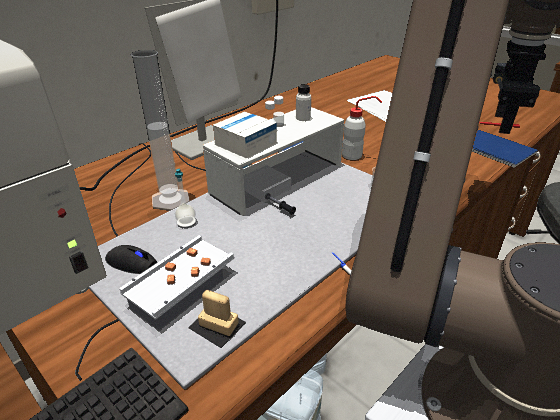

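View pics/t0.png

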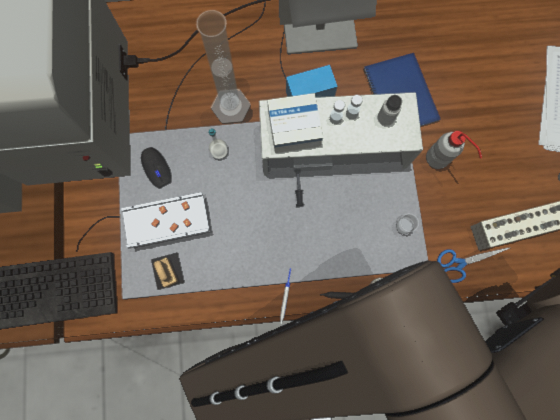

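The scene shows the handle at (288,208), five chips on the plate at about (190,265), and the scraper at (218,310). In the top view the shelf is at (340,130), handle (299,195), plate (165,220), scraper (166,271) and beaker (405,225).

Run:
```python
from h import *
z=np.load('c0.npz')
for k,ck in(('t','tc'),('s','sc')):
    W=z[k];C=z[ck].astype(int);x,y,h=W[...,0],W[...,1],W[...,2]
    print(k)
    def rect(m,n):
        m=m&np.isfinite(h)
        m=cv2.morphologyEx(m.astype(np.uint8),cv2.MORPH_OPEN,np.ones((2,2)))
        nn,l,st,_=cv2.connectedComponentsWithStats(m)
        for i in range(1,nn):
            if st[i,4]>=n:
                p=W[l==i];r=cv2.minAreaRect((p[:,:2]*1000).astype(np.float32))
                print('  ',st[i,4],np.round(p.mean(0),4),np.round(r[0],1),np.round(r[1],1),round(r[2],1),'z',np.round(np.percentile(p[:,2],[3,97]),3))
    print('shelf top');rect((h>.152)&(h<.166)&(x>.5)&(x<1.1),300)
    print('plate rails');rect((h>.061)&(h<.074)&(y>.15)&(y<.5)&(x>.4)&(x<.8),20)
    print('plate top+lip');rect((h>.05)&(h<.072)&(y>.13)&(y<.55)&(x>.38)&(x<.8),200)
    print('chips');rect((C[...,0]>C[...,2]*1.8)&(C[...,0]>90)&(h>.05)&(h<.08)&(y>.1)&(y<.5),4)
    print('scraper');rect((h>.075)&(h<.105)&(y>.1)&(y<.6)&(x>.25)&(x<.65),8)
    rect((h>.03)&(h<.052)&(y>.1)&(y<.6)&(x>.25)&(x<.47),8)
    print('pad');rect((C.max(-1)<50)&(h<.025)&(h>.005)&(y>.2)&(y<.5)&(x>.25)&(x<.5),50)
    print('handle');rect((C.max(-1)<70)&(h>.02)&(h<.055)&(y>-.15)&(y<.15)&(x>.45)&(x<.75),5)
    print('board');rect((h>.006)&(h<.018)&(x>.2)&(x<.9)&(C.min(-1)>60),3000)
    print('beaker');rect((h>.03)&(h<.09)&(y<-.2)&(y>-.5)&(x>.3)&(x<.62),5)
W=z['t']
for p in[(299,195),(299,170),(297,205),(299,180),(340,160),(340,168),(155,167)]: print(p,W[p[1],p[0]])
for p in[(288,208),(280,203),(270,190),(280,185),(262,180)]: print(p,z['s'][p[1],p[0]])
```

```text
t
shelf top
   302 [nan nan nan] [1041.1 -306.3] [ 80.6 276.1] 20.1 z [nan nan]
   5834 [nan nan nan] [ 698.7 -298.5] [175.7 474.7] 19.4 z [nan nan]
plate rails
   44 [0.613  0.1654 0.062 ] [613.5 165.9] [ 5.8 36.2] 4.1 z [0.052 0.067]
   138 [0.6042 0.2458 0.0618] [604.4 247.2] [  5.8 119.2] 6.7 z [0.052 0.069]
   35 [0.5865 0.2001 0.0621] [587.7 201. ] [12.6 13.6] 28.6 z [0.053 0.067]
   33 [0.5575 0.2212 0.0617] [556.7 222. ] [11.9 17. ] 58.9 z [0.053 0.068]
   30 [0.5402 0.1768 0.0621] [541.2 176.9] [ 9.2 19.4] 35.3 z [0.052 0.068]
   144 [nan nan nan] [515.7 205.2] [  6.9 115.1] 5.6 z [nan nan]
   52 [0.5068 0.2775 0.0581] [507.2 280.5] [ 7.  44.2] 2.9 z [0.015 0.07 ]
plate top+lip
   2782 [nan nan nan] [nan nan] [0. 0.] 0.0 z [nan nan]
chips
   27 [0.5926 0.1445 0.0637] [592.8 144.7] [13.8  9.4] 11.9 z [0.059 0.068]
   26 [0.5871 0.2012 0.0635] [587.5 201.5] [12.3 11. ] 31.5 z [0.057 0.067]
   26 [0.5563 0.2215 0.0625] [557.  221.8] [ 9.3 14.3] 55.4 z [0.055 0.067]
   23 [nan nan nan] [549.4 143. ] [12.3  9. ] 23.9 z [nan nan]
   30 [0.5406 0.1761 0.063 ] [540.5 176.4] [ 9.3 16
[... 3120 characters left out ...]
  4.6 565.1] 30.5 z [0.055 0.368]
   6 [ 0.3252 -0.0719  0.2468] [ 371.1 -148.7] [  1.3 544.1] 30.7 z [0.035 0.353]
(299, 195) [ 0.60078506 -0.14097355  0.03497854]
(299, 170) [ 0.66767838 -0.14813412  0.03367968]
(297, 205) [ 0.5760425  -0.13337073  0.03069174]
(299, 180) [ 0.63950913 -0.14492965  0.0385902 ]
(340, 160) [ 0.69200403 -0.26171464  0.00940098]
(340, 168) [ 0.67059947 -0.25934323  0.00711607]
(155, 167) [0.70808287 0.22151488 0.04514722]
(288, 208) [ 0.58734501 -0.13361968  0.03582239]
(280, 203) [ 0.6137196  -0.13237967  0.03914709]
(270, 190) [ 0.67386066 -0.1568194   0.04043179]
(280, 185) [ 0.67147945 -0.19193528  0.04116303]
(262, 180) [ 0.71539197 -0.16813996  0.04885718]
```

Run:
```python
import cv2
a=cv2.imread('pics/s0.png')[120:240,190:350];b=cv2.imread('pics/t0.png')[140:240,240:430]
a=cv2.resize(a,(533,400),interpolation=3);b=cv2.resize(b,(760,400),interpolation=3)
cv2.imwrite('pics/c1.png',cv2.resize(cv2.hconcat([a[:,:400],b[:,:400]]),(800,400)))
```

```text
(no output)
```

View pics/c1.png

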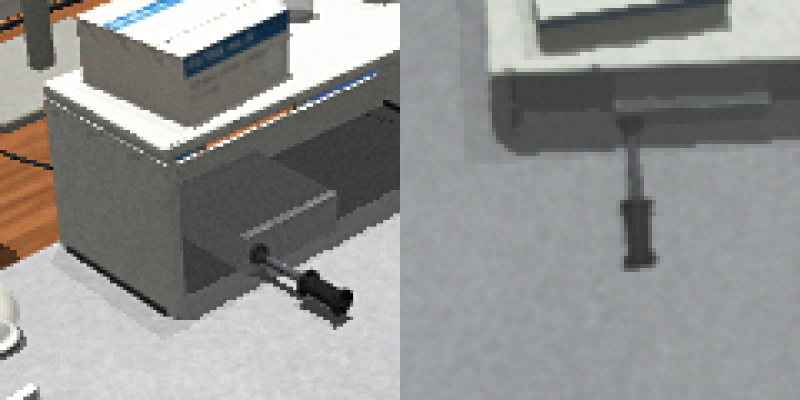

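The crop shows the handle roller pointing at the robot, with the tray's front wall just inside the shelf. Next I fit the poses.

```bash
cat >> h.py <<'E'
def line(p):  # robust line fit -> centre, dir angle deg
    l=cv2.fitLine(p.astype(np.float32),cv2.DIST_HUBER,0,.01,.01).ravel(); return np.round(l[2:],4),round(float(np.degrees(np.arctan2(l[1],l[0]))),2)
def near(W,C,x0,x1,y0,y1,z0,z1):
    with np.errstate(invalid='ignore'):
        return (W[...,0]>x0)&(W[...,0]<x1)&(W[...,1]>y0)&(W[...,1]<y1)&(W[...,2]>z0)&(W[...,2]<z1)
E
python3 - <<'E'
from h import *
z=np.load('c0.npz')
for k,ck in(('t','tc'),('s','sc')):
    W=z[k];C=z[ck].astype(int);print(k)
    def P(*a,dark=None):
        m=near(W,C,*a)
        if dark: m&=C.max(-1)<dark
        return W[m]
    p=P(.66,.74,-.55,-.02,.150,.168); 
    e=[]
    for y in np.arange(-.46,-.1,.01):
        q=p[abs(p[:,1]-y)<.005]
        if len(q)>4: e.append((np.percentile(q[:,0],4),y))
    e=np.array(e); print('shelf front',line(e),len(e), 'y range',np.round(np.percentile(p[:,1],[1,99]),3))
    p=P(.56,.70,-.2,-.1,.02,.055,dark=95); print('rod',line(p[:,:2]),len(p))
    p=P(.55,.62,-.17,-.11,.018,.055,dark=70);print('roller',line(p[:,:2]),np.round(np.percentile(p,[3,50,97],axis=0),3).tolist())
    p=P(.655,.83,-.30,-.12,.04,.056);print('tray top',len(p),np.round(cv2.minAreaRect((p[:,:2]*1000).astype(np.float32)),1) if 0 else np.round(np.percentile(p,[2,50,98],axis=0),3).tolist())
    for n,a in(('railN',(.59,.625)),('railF',(.5,.53))):
        p=P(a[0],a[1],.11,.33,.061,.072);print(n,line(p[:,:2]),np.round(np.percentile(p[:,1],[1,99]),3))
    p=P(.52,.61,.05,.36,.048,.06);print('plate surf y',np.round(np.percentile(p[:,1],[.5,1,2,50,98,99,99.5]),3))
    p=P(.39,.48,.15,.26,.082,.1);r=cv2.minAreaRect((p[:,:2]*1000).astype(np.float32));print('rib',r,p.mean(0))
    p=P(.38,.48,.15,.26,.036,.05);r=cv2.minAreaRect((p[:,:2]*1000).astype(np.float32));print('block',r,p.mean(0))
    m=near(W,C,.36,.5,.12,.28,.005,.022)&(C.max(-1)<60);p=W[m];r=cv2.minAreaRect((p[:,:2]*1000).astype(np.float32));print('pad',r,p.mean(0))
E
```

```text
t
shelf front (array([ 0.6634, -0.315 ], dtype=float32), -89.94) 34 y range [-0.526 -0.06 ]
rod (array([ 0.6569, -0.1577], dtype=float32), -18.69) 410
roller (array([ 0.5942, -0.14  ], dtype=float32), -1.97) [[0.576, -0.147, 0.028], [0.595, -0.14, 0.036], [0.613, -0.134, 0.04]]
tray top 405 [[0.669, -0.233, 0.041], [0.682, -0.185, 0.046], [0.696, -0.137, 0.051]]
railN (array([0.6082, 0.2233], dtype=float32), -84.05) [0.113 0.304]
railF (array([0.5164, 0.2047], dtype=float32), -83.75) [0.112 0.293]
plate surf y [0.096 0.098 0.101 0.203 0.298 0.3   0.302]
rib ((436.9698486328125, 209.45913696289062), (49.84453201293945, 18.676294326782227), 20.35003089904785) [0.43597248 0.20808779 0.0915911 ]
block ((437.2206115722656, 208.74588012695312), (66.06289672851562, 35.54115295410156), 19.50822639465332) [0.43299605 0.20010168 0.04252778]
pad ((441.4883117675781, 209.86917114257812), (74.6448745727539, 64.37531280517578), 10.22212028503418) [0.42761732 0.20536347 0.01364945]
s
shelf front (array([ 0.6629, -0.247 ], dtype=float32), -89.86) 33 y range [-0.522 -0.054]
rod (array([ 0.6558, -0.15
[... 166 characters left out ...]
 top 909 [[0.67, -0.278, 0.04], [0.718, -0.184, 0.048], [0.805, -0.133, 0.051]]
railN (array([0.6075, 0.2292], dtype=float32), -83.92) [0.113 0.307]
railF (array([0.5152, 0.2025], dtype=float32), -83.63) [0.113 0.297]
plate surf y [0.1   0.102 0.105 0.227 0.303 0.305 0.307]
rib ((435.8932800292969, 212.19781494140625), (48.903221130371094, 18.24677848815918), 21.360782623291016) [0.4334095  0.21442076 0.09190096]
block ((435.9276123046875, 213.51950073242188), (66.6937255859375, 35.317901611328125), 23.398977279663086) [0.42751535 0.21808428 0.04379543]
pad ((421.9602355957031, 216.84518432617188), (92.46623229980469, 103.83721923828125), 75.93914794921875) [0.42854283 0.22741992 0.01575499]
```

```bash
cat >> h.py <<'E'
def pix(c,u,v,z):
    K=np.array(c['mtx']);d=np.array([(u-K[0,2])/K[0,0],-(v-K[1,2])/K[1,1],-1])
    r=np.array(c['orientation'])@d;p=np.array(c['position']);return np.round(p+r*(z-p[2])/r[2],4)
E
python3 - <<'E'
from h import *
t=cap('top');s=cap('scene')
print('shelf front edge',pix(t,262.5,158.7,.159),pix(t,420,150,.159))
print('tray wall edge',pix(t,293.2,164.2,.048),pix(t,332.5,163.7,.048))
print('roller axis',pix(t,299,190.5,.03),pix(t,299.7,206.5,.03))
# scene crop: scale 533/160=3.33
f=lambda x,y:(190+x/3.33,120+y/3.33)
print('s wall edge',pix(s,*f(245,240),.048),pix(s,*f(335,193),.048))
print('s roller',pix(s,*f(305,278),.03),pix(s,*f(345,302),.03))
print('s shelf front left, top',pix(s,*f(170,155),.159), 'panel foot',pix(s,*f(180,318),.012))
W=cloud(t)
for u in(265,300,340,380,415):
    col=W[140:175,u];i=np.argmax(-np.diff(np.nan_to_num(col[:,2])));print(u,140+i,col[i-1],col[i+2])
E
```

```text
shelf front edge [ 0.6658 -0.0567  0.159 ] [ 0.6515 -0.4265  0.159 ]
tray wall edge [ 0.6803 -0.1338  0.048 ] [ 0.6719 -0.2348  0.048 ]
roller axis [ 0.6139 -0.1426  0.03  ] [ 0.5716 -0.1399  0.03  ]
s wall edge [ 0.6701 -0.13    0.048 ] [ 0.6682 -0.2297  0.048 ]
s roller [ 0.6188 -0.1433  0.03  ] [ 0.575  -0.1408  0.03  ]
s shelf front left, top [ 0.658  -0.0507  0.159 ] panel foot [ 0.6682 -0.0586  0.012 ]
265 164 [ 0.66611659 -0.06167197  0.12387327] [ 0.66986618 -0.06103359  0.0881237 ]
300 157 [ 0.66419264 -0.14471852  0.15827813] [ 0.69294313 -0.15284548  0.04685879]
340 155 [ 0.6598575  -0.23844584  0.15883273] [ 0.69971674 -0.26242991  0.01130411]
380 153 [ 0.65604437 -0.3326731   0.15775893] [ 0.69517174 -0.36953533  0.01067739]
415 158 [ 0.6517248  -0.42986632  0.10583671] [ 0.67579737 -0.46425588 -0.00098363]
```

>>> send_rows:
  delta_rot:
    - [0,0,0.76]
    - [0,0,0.76]
    - [0,0,0.76]
    - [0,0,0.76]
    - [0,0,0.76]
  linear:
    - [0,0,0]
    - [0,0,0]
    - [0,0,0]
    - [0,0,0]
    - [0,0,0]
  jaw: [1,1,1,1,1]
  squeeze: 55

```text
time_s: 0.7
ee_pos: [0.2824, -0.5575, 0.2145]
orientation: [[0.98, 0.2, -0.0], [0.2, -0.98, 0.0], [-0.0, -0.0, -1.0]]
contact_force: [-0.9, 0.5, -0.1]
gripper_width: 0.0955
grip_force: 0.0
```

>>> send_rows:
  delta_rot:
    - [0,0,0.76]
    - [0,0,0.76]
    - [0,0,0.76]
    - [0,0,0.76]
    - [0,0,0.76]
  linear:
    - [0,0,0]
    - [0,0,0]
    - [0,0,0]
    - [0,0,0]
    - [0,0,0]
  jaw: [1,1,1,1,1]

```text
time_s: 1.2
ee_pos: [0.2824, -0.5575, 0.2145]
orientation: [[0.998, -0.064, -0.0], [-0.064, -0.998, 0.0], [-0.0, -0.0, -1.0]]
contact_force: [1.0, -0.4, -0.0]
gripper_width: 0.0952
grip_force: 0.0
```

>>> send_rows:
  delta_rot:
    - [0,0,0]
    - [0,0,0]
    - [0,0,0]
    - [0,0,0]
    - [0,0,0]
  linear:
    - [0.57,-0.87,0]
    - [0.57,-0.87,0]
    - [0.57,-0.87,0]
    - [0.57,-0.87,0]
    - [0.57,-0.87,0]
  jaw: [1,1,1,1,1]

```text
time_s: 1.7
ee_pos: [0.3459, -0.4721, 0.2148]
orientation: [[0.998, -0.06, 0.0], [-0.06, -0.998, 0.0], [0.0, -0.0, -1.0]]
contact_force: [1.4, 0.9, -0.3]
gripper_width: 0.0953
grip_force: 0.0
```

>>> send_rows:
  delta_rot:
    - [0,0,0]
    - [0,0,0]
    - [0,0,0]
    - [0,0,0]
    - [0,0,0]
  linear:
    - [0.57,-0.87,0]
    - [0.57,-0.87,0]
    - [0.57,-0.87,0]
    - [0.57,-0.87,0]
    - [0.57,-0.87,0]
  jaw: [1,1,1,1,1]

```text
time_s: 2.2
ee_pos: [0.4079, -0.3887, 0.2147]
orientation: [[0.998, -0.06, 0.0], [-0.06, -0.998, 0.0], [0.0, -0.0, -1.0]]
contact_force: [-0.9, -0.6, 0.3]
gripper_width: 0.0956
grip_force: 0.0
```

>>> send_rows:
  delta_rot:
    - [0,0,0]
    - [0,0,0]
    - [0,0,0]
    - [0,0,0]
    - [0,0,0]
  linear:
    - [0.57,-0.87,0]
    - [0.57,-0.87,0]
    - [0.57,-0.87,0]
    - [0.57,-0.87,0]
    - [0.57,-0.87,0]
  jaw: [1,1,1,1,1]

```text
time_s: 2.7
ee_pos: [0.4699, -0.3053, 0.2148]
orientation: [[0.998, -0.06, 0.0], [-0.06, -0.998, 0.0], [0.0, -0.0, -1.0]]
contact_force: [0.1, -0.2, -0.7]
gripper_width: 0.0952
grip_force: 0.0
```

>>> send_rows:
  delta_rot:
    - [0,0,0]
    - [0,0,0]
    - [0,0,0]
    - [0,0,0]
    - [0,0,0]
  linear:
    - [0.57,-0.87,0.5]
    - [0.57,-0.87,0.5]
    - [0.57,-0.87,0.5]
    - [0.57,-0.87,0.5]
    - [0.57,-0.87,0.5]
  jaw: [1,1,1,1,1]

```text
time_s: 3.2
ee_pos: [0.5319, -0.2219, 0.1644]
orientation: [[0.998, -0.06, 0.0], [-0.06, -0.998, 0.0], [0.0, -0.0, -1.0]]
contact_force: [0.6, -0.5, -0.1]
gripper_width: 0.0952
grip_force: 0.0
```

>>> send_rows:
  delta_rot:
    - [0,0,0]
    - [0,0,0]
    - [0,0,0]
    - [0,0,0]
    - [0,0,0]
  linear:
    - [0.57,-0.87,0.5]
    - [0.57,-0.87,0.5]
    - [0.57,-0.87,0.5]
    - [0.57,-0.87,0.5]
    - [0.57,-0.87,0.5]
  jaw: [1,1,1,1,1]

```text
time_s: 3.7
ee_pos: [0.5939, -0.1386, 0.1144]
orientation: [[0.998, -0.06, -0.0], [-0.06, -0.998, 0.0], [-0.0, -0.0, -1.0]]
contact_force: [0.0, 0.5, 0.6]
gripper_width: 0.095
grip_force: 0.0
```

>>> send_rows:
  delta_rot:
    - [0,0,0]
    - [0,0,0]
    - [0,0,0]
    - [0,0,0]
    - [0,0,0]
  linear:
    - [0,0.15,0.9]
    - [0,0,1]
    - [0,0,1]
    - [0,0,1]
    - [0,0,0.9]
  jaw: [1,1,1,0.3,-0.2]

```text
time_s: 4.2
ee_pos: [0.5932, -0.1423, 0.018]
orientation: [[0.998, -0.06, -0.0], [-0.06, -0.998, 0.0], [-0.0, -0.0, -1.0]]
contact_force: [0.9, 0.5, -0.8]
gripper_width: 0.0841
grip_force: 0.0
```

Run:
```python
from h import *
a=cap('scene')['color'][120:240,190:350];b=cap('top')['color'][140:240,240:400]
a=cv2.resize(a,(400,300),interpolation=3);b=cv2.resize(b,(400,300),interpolation=3)
cv2.imwrite('pics/c2.png',cv2.hconcat([a,b])[:,:,::-1]);print(env.read_state()['ee_pos'])
```

```text
[ 0.59228274 -0.14215698  0.01681289]
```

View pics/c2.png

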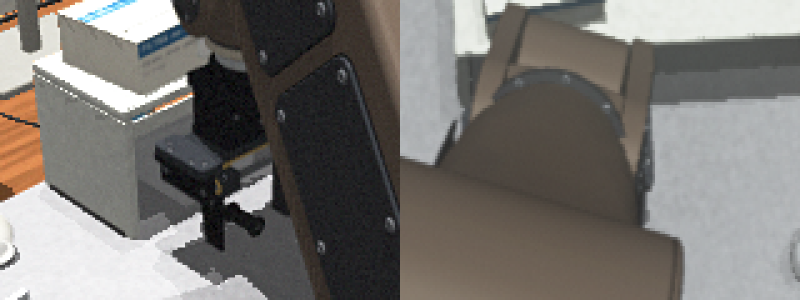

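The fingers straddle the roller, which shows at (245,218) in the left crop. Closing the gripper.

>>> send_rows:
  delta_rot:
    - [0,0,0]
    - [0,0,0]
    - [0,0,0]
    - [0,0,0]
    - [0,0,0]
  linear:
    - [0,0,0]
    - [0,0,0]
    - [0,0,0]
    - [0,0,0]
    - [0,0,0]
  jaw: [-0.4,-0.7,-1,-1,-1]

```text
time_s: 4.8
ee_pos: [0.5937, -0.1441, 0.0191]
orientation: [[0.998, -0.062, 0.001], [-0.062, -0.998, -0.0], [0.001, 0.0, -1.0]]
contact_force: [0.0, 0.1, -0.2]
gripper_width: 0.0365
grip_force: 0.0
```

>>> send_rows:
  delta_rot:
    - [0,0,0]
    - [0,0,0]
    - [0,0,0]
    - [0,0,0]
    - [0,0,0]
  linear:
    - [0,0,0]
    - [0,0,0]
    - [0,0,0]
    - [0,0,0]
    - [0,0,0]
  jaw: [-1,-1,-1,-1,-1]

```text
time_s: 5.3
ee_pos: [0.5935, -0.144, 0.0186]
orientation: [[0.998, -0.062, -0.0], [-0.062, -0.998, -0.0], [-0.0, 0.0, -1.0]]
contact_force: [-0.3, -0.4, 0.3]
gripper_width: 0.0153
grip_force: 54.7
```

>>> send_rows:
  delta_rot:
    - [0,0,0]
    - [0,0,0]
    - [0,0,0]
    - [0,0,0]
    - [0,0,0]
  linear:
    - [0,0,-0.38]
    - [0,0,-0.38]
    - [0,0,-0.38]
    - [0,0,-0.38]
    - [0,0,-0.38]
  jaw: [-1,-1,-1,-1,-1]

```text
time_s: 5.8
ee_pos: [0.5936, -0.144, 0.0575]
orientation: [[0.998, -0.062, 0.0], [-0.062, -0.998, -0.0], [0.0, 0.0, -1.0]]
contact_force: [-0.1, 0.2, -1.2]
gripper_width: 0.0151
grip_force: 54.7
```

>>> send_rows:
  delta_rot:
    - [0,0,0]
    - [0,0,0]
    - [0,0,0]
    - [0,0,0]
    - [0,0,0]
  linear:
    - [0,0,-0.38]
    - [0,0,-0.38]
    - [0,0,-0.38]
    - [0,0,-0.38]
    - [0,0,-0.38]
  jaw: [-1,-1,-1,-1,-1]

```text
time_s: 6.3
ee_pos: [0.5935, -0.144, 0.0952]
orientation: [[0.998, -0.062, -0.0], [-0.062, -0.998, -0.0], [-0.0, 0.0, -1.0]]
contact_force: [-0.2, -0.7, -0.8]
gripper_width: 0.0151
grip_force: 54.7
```

>>> send_rows:
  delta_rot:
    - [0,0,0]
    - [0,0,0]
    - [0,0,0]
    - [0,0,0]
    - [0,0,0]
  linear:
    - [0,0,0]
    - [0,0,0]
    - [0,0,0]
    - [0,0,0]
    - [0,0,0]
  jaw: [-1,-1,-1,-1,-1]

```text
time_s: 6.8
ee_pos: [0.5935, -0.144, 0.0944]
orientation: [[0.998, -0.062, -0.0], [-0.062, -0.998, 0.0], [-0.0, -0.0, -1.0]]
contact_force: [-0.1, 0.4, -0.9]
gripper_width: 0.0147
grip_force: 54.7
```

Run:
```python
from h import *
a=cap('scene')['color'][100:240,190:377]
cv2.imwrite('pics/c3.png',cv2.resize(a,(748,560),interpolation=3)[:,:,::-1])
```

```text
(no output)
```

View pics/c3.png

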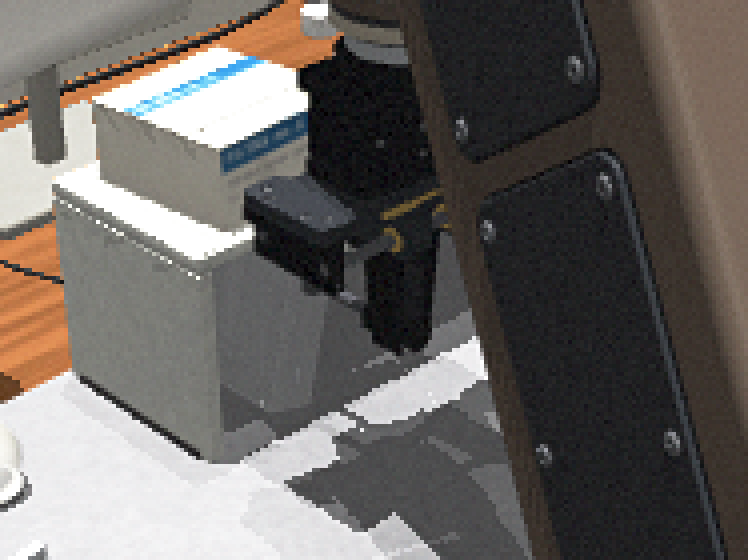

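The tray hangs from the handle, its edge at (320,310) and its bottom near the board. Now the tipping arc to the right.

>>> send_rows:
  delta_rot:
    - [0,0,0]
    - [0,0,0]
    - [0,0,0]
    - [0,0,0]
    - [0,0,0]
  linear:
    - [0,0,0.2]
    - [0,0.45,-0.07]
    - [0,0.45,-0.02]
    - [0,0.5,0.03]
    - [0,0.5,0.09]
  jaw: [-1,-1,-1,-1,-1]

```text
time_s: 7.35
ee_pos: [0.5912, -0.1831, 0.09]
orientation: [[0.998, -0.062, 0.0], [-0.062, -0.998, -0.0], [0.0, 0.0, -1.0]]
contact_force: [0.5, 0.3, -1.5]
gripper_width: 0.0148
grip_force: 54.7
```

>>> send_rows:
  delta_rot:
    - [0,0,0]
    - [0,0,0]
    - [0,0,0]
    - [0,0,0]
    - [0,0,0]
  linear:
    - [0,0.5,0.14]
    - [0,0.5,0.21]
    - [0,0.5,0.28]
    - [0,0.5,0.37]
    - [0,0,0]
  jaw: [-1,-1,-1,-1,-1]

```text
time_s: 7.85
ee_pos: [0.5882, -0.2231, 0.0687]
orientation: [[0.998, -0.063, -0.001], [-0.063, -0.998, 0.0], [-0.001, -0.0, -1.0]]
contact_force: [0.1, -0.5, -0.5]
gripper_width: 0.015
grip_force: 55.0
```

Run:
```python
from h import *
a=cap('scene')['color'][100:240,190:377]
cv2.imwrite('pics/c4.png',cv2.resize(a,(748,560),interpolation=3)[:,:,::-1])
```

```text
(no output)
```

View pics/c4.png

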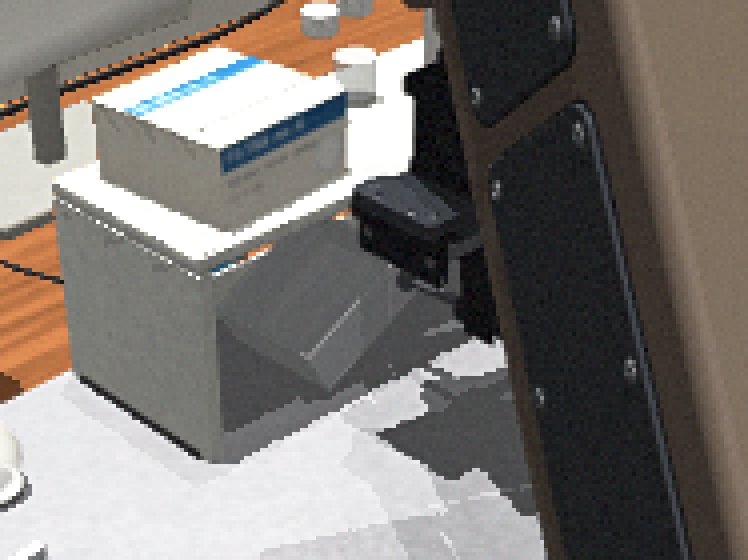

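The tray leans right with its open side up-left and its lower corner at (335,390), so the flip is on course. Continuing the arc.

>>> send_rows:
  delta_rot:
    - [0,0,0]
    - [0,0,0]
    - [0,0,0]
    - [0,0,0]
    - [0,0,0]
  linear:
    - [0,0.4,0.39]
    - [0,0.35,0.44]
    - [0,0.3,0.48]
    - [0,0.25,0.56]
    - [0,0.15,0.44]
  jaw: [-1,-1,-1,-1,-1]

```text
time_s: 8.4
ee_pos: [0.5866, -0.2512, 0.0225]
orientation: [[0.998, -0.062, -0.001], [-0.062, -0.998, 0.0], [-0.001, -0.0, -1.0]]
contact_force: [-1.2, 0.9, 1.7]
gripper_width: 0.0146
grip_force: 55.0
```

>>> send_rows:
  delta_rot:
    - [0,0,0]
    - [0,0,0]
    - [0,0,0]
    - [0,0,0]
    - [0,0,0]
  linear:
    - [0,0.05,0.15]
    - [0,0,0]
    - [0,0,0]
    - [0,0,0]
    - [0,0,0]
  jaw: [-1,-1,-1,-1,-1]

```text
time_s: 8.9
ee_pos: [0.5871, -0.2518, 0.0213]
orientation: [[0.998, -0.062, 0.001], [-0.062, -0.998, -0.0], [0.001, 0.0, -1.0]]
contact_force: [-1.6, 0.5, 1.2]
gripper_width: 0.015
grip_force: 55.0
```

Run:
```python
from h import *
c=cap('scene');a=c['color'][100:240,190:377]
cv2.imwrite('pics/c5.png',cv2.resize(a,(748,560),interpolation=3)[:,:,::-1])
W=cloud(c);p=W[near(W,0,.655,.80,-.31,-.08,.014,.13)]
print(len(p),np.histogram(p[:,2],np.arange(.014,.14,.008)))
for a,b in((.04,.052),(.014,.022)):
    q=p[(p[:,2]>a)&(p[:,2]<b)];print(np.round(np.percentile(q,[1,50,99],axis=0),3).tolist(),len(q))
```

```text
1406 (array([457, 235, 280, 293, 141,   0,   0,   0,   0,   0,   0,   0,   0,
         0,   0]), array([0.014, 0.022, 0.03 , 0.038, 0.046, 0.054, 0.062, 0.07 , 0.078,
       0.086, 0.094, 0.102, 0.11 , 0.118, 0.126, 0.134]))
[[0.665, -0.302, 0.04], [0.742, -0.207, 0.045], [0.8, -0.166, 0.051]] 354
[[0.657, -0.268, 0.014], [0.725, -0.218, 0.017], [0.799, -0.093, 0.022]] 457
```

View pics/c5.png

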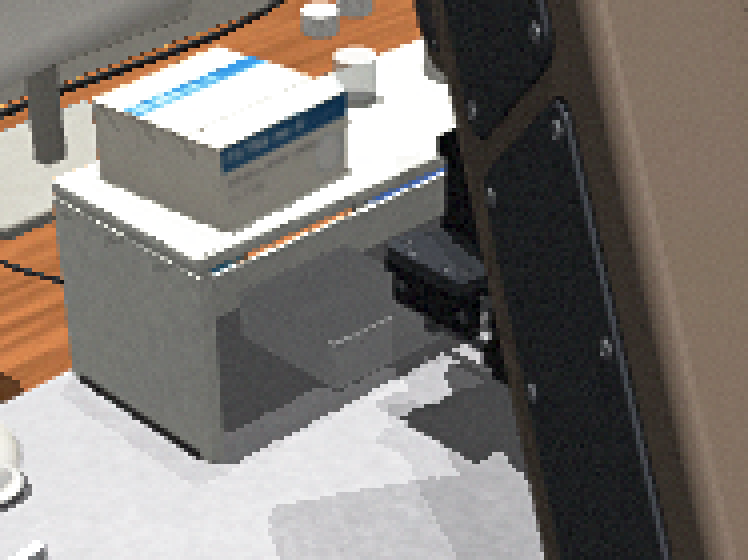

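Run:
```python
from h import *
z=np.load('c0.npz');th=np.radians(6.1);R=np.array([[np.cos(th),-np.sin(th)],[np.sin(th),np.cos(th)]])
for k in 'ts':
    W=z[k];m=near(W,0,.48,.65,.05,.36,.047,.075);q=W[m][:,:2]@R  # coords in plate axes
    zz=W[m][:,2]
    for n,s in(('surf',(q[:,0]>.54)&(q[:,0]<.62)&(zz<.063)),('railN',(q[:,0]>.615)&(zz>.06)),('railF',(q[:,0]<.55)&(zz>.06))):
        v=q[s];h,e=np.histogram(v[:,1],np.arange(0,.32,.004));h=h/np.median(h[h>3])
        f=lambda a,r:np.interp(.5,a,r)
        i=np.where(h>.5)[0];print(k,n,'v',round(e[i[0]],3),round(e[i[-1]+1],3),h[i[0]-1:i[0]+2].round(2),h[i[-1]-1:i[-1]+2].round(2),'u',np.percentile(v[:,0],[2,50,98]).round(4))
```

```text
t surf v 0.036 0.24 [0.02 1.08 1.  ] [1.08 0.98 0.19] u [0.5432 0.58   0.618 ]
t railN v 0.036 0.24 [0.   0.73 1.27] [0.91 0.73 0.36] u [0.6174 0.6288 0.6341]
t railF v 0.036 0.24 [0.   0.83 0.83] [1.17 0.83 0.17] u [0.5312 0.5353 0.5396]
s surf v 0.04 0.244 [0.32 1.02 0.86] [1.5  2.07 0.02] u [0.5503 0.5831 0.6182]
s railN v 0.04 0.244 [0.2 0.6 0.8] [1.2 1.4 0. ] u [0.6163 0.6275 0.634 ]
s railF v 0.04 0.244 [0.09 0.73 0.82] [1.27 1.27 0.  ] u [0.5308 0.5338 0.5402]
```

>>> send_rows:
  delta_rot:
    - [0,0,0]
    - [0,0,0]
    - [0,0,0]
    - [0,0,0]
    - [0,0,0]
  linear:
    - [0,0,0.07]
    - [0,0,0.06]
    - [0,0,0]
    - [0,0,0]
    - [0,0,0]
  jaw: [-1,-1,-1,-1,-1]

```text
time_s: 9.45
ee_pos: [0.5869, -0.2518, 0.0186]
orientation: [[0.998, -0.062, 0.0], [-0.062, -0.998, -0.0], [0.0, 0.0, -1.0]]
contact_force: [-1.9, 1.6, 6.4]
gripper_width: 0.0148
grip_force: 55.0
```

>>> send_rows:
  delta_rot:
    - [0,0,0]
    - [0,0,0]
    - [0,0,0]
    - [0,0,0]
    - [0,0,0]
  linear:
    - [-0.3,0,-0.03]
    - [-0.65,0,0]
    - [-0.65,0,0]
    - [-0.65,0,0]
    - [-0.65,0,0]
  jaw: [-1,-1,-1,-1,-1]

```text
time_s: 9.95
ee_pos: [0.5289, -0.2485, 0.019]
orientation: [[0.998, -0.062, 0.002], [-0.062, -0.998, -0.001], [0.002, 0.001, -1.0]]
contact_force: [1.6, 0.0, 1.2]
gripper_width: 0.0151
grip_force: 55.0
```

>>> send_rows:
  delta_rot:
    - [0,0,0]
    - [0,0,0]
    - [0,0,0]
    - [0,0,0]
    - [0,0,0]
  linear:
    - [-0.75,0,0]
    - [-0.75,0,0]
    - [-0.75,0,0]
    - [-0.75,0,0]
    - [-0.6,0,0]
  jaw: [-1,-1,-1,-1,-1]

```text
time_s: 10.45
ee_pos: [0.4567, -0.244, 0.019]
orientation: [[0.998, -0.062, 0.001], [-0.062, -0.998, -0.001], [0.001, 0.001, -1.0]]
contact_force: [1.8, -0.1, 1.3]
gripper_width: 0.0151
grip_force: 55.0
```

>>> send_rows:
  delta_rot:
    - [0,0,-0.48]
    - [0,0,-0.48]
    - [0,0,-0.48]
    - [0,0,-0.49]
    - [0,0,-0.49]
  linear:
    - [0,0,0]
    - [0,0,0]
    - [0,0,0]
    - [0,0,0]
    - [0,0,0]
  jaw: [-1,-1,-1,-1,-1]

```text
time_s: 10.95
ee_pos: [0.4573, -0.2442, 0.0189]
orientation: [[0.994, 0.107, 0.001], [0.107, -0.994, -0.001], [0.001, 0.001, -1.0]]
contact_force: [1.1, -0.9, 2.1]
gripper_width: 0.0148
grip_force: 55.1
```

Run:
```python
from h import *
s=cap('scene');t=cap('top')
cv2.imwrite('pics/c6.png',cv2.hconcat([cv2.resize(s['color'][120:340,100:380],(400,314)),cv2.resize(t['color'][130:310,110:340],(400,314))])[:,:,::-1])
print(env.read_state()['ee_pos'])
```

```text
[ 0.45721246 -0.24415665  0.0189269 ]
```

View pics/c6.png

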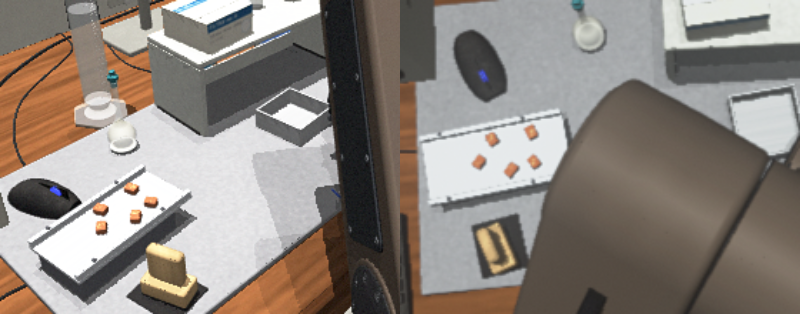

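The tray is out and open side up, at (292,115) in the left crop. On to the pre-dock position.

>>> send_rows:
  delta_rot:
    - [0,0,0]
    - [0,0,0]
    - [0,0,0]
    - [0,0,0]
    - [0,0,0]
  linear:
    - [0.09,-0.67,0]
    - [0.09,-0.67,0]
    - [0.09,-0.67,0]
    - [0.09,-0.67,0]
    - [0.09,-0.67,0]
  jaw: [-1,-1,-1,-1,-1]

```text
time_s: 11.55
ee_pos: [0.4588, -0.1747, 0.0189]
orientation: [[0.994, 0.107, -0.0], [0.107, -0.994, -0.0], [-0.0, 0.0, -1.0]]
contact_force: [0.0, -1.6, 1.5]
gripper_width: 0.0147
grip_force: 55.1
```

>>> send_rows:
  delta_rot:
    - [0,0,0]
    - [0,0,0]
    - [0,0,0]
    - [0,0,0]
    - [0,0,0]
  linear:
    - [0.09,-0.67,0]
    - [0.09,-0.67,0]
    - [0.09,-0.67,0]
    - [0.09,-0.67,0]
    - [0.09,-0.67,0]
  jaw: [-1,-1,-1,-1,-1]

```text
time_s: 12.05
ee_pos: [0.4607, -0.1075, 0.0188]
orientation: [[0.994, 0.107, 0.0], [0.107, -0.994, -0.0], [0.0, 0.0, -1.0]]
contact_force: [1.2, -2.3, 3.1]
gripper_width: 0.015
grip_force: 55.1
```

>>> send_rows:
  delta_rot:
    - [0,0,0]
    - [0,0,0]
    - [0,0,0]
    - [0,0,0]
    - [0,0,0]
  linear:
    - [0.09,-0.67,0]
    - [0.09,-0.67,0]
    - [0.09,-0.67,0]
    - [0.09,-0.67,0]
    - [0.09,-0.67,0]
  jaw: [-1,-1,-1,-1,-1]

```text
time_s: 12.55
ee_pos: [0.4624, -0.0399, 0.0188]
orientation: [[0.994, 0.107, -0.0], [0.107, -0.994, -0.0], [-0.0, 0.0, -1.0]]
contact_force: [0.4, -2.6, 3.6]
gripper_width: 0.0147
grip_force: 55.1
```

```bash
cat >> h.py <<'E'
def tray(W,lo,hi):   # rim rectangle within box lo..hi (x,y)
    m=near(W,0,lo[0],hi[0],lo[1],hi[1],.036,.056).astype(np.uint8)
    n,l,st,_=cv2.connectedComponentsWithStats(m)
    if n<2: return None
    i=1+np.argmax(st[1:,4]);p=W[l==i][:,:2]*1000
    r=cv2.minAreaRect(p.astype(np.float32)); return np.round(r[0],1),np.round(r[1],1),round(r[2],1),len(p)
E
python3 - <<'E'
from h import *
s=cap('scene');W=cloud(s);print(tray(W,(.46,-.1),(.7,.085)))
t=cap('top');W=cloud(t);print(tray(W,(.46,-.1),(.7,.085)))
cv2.imwrite('pics/c7.png',cv2.hconcat([cv2.resize(s['color'][120:340,100:380],(400,314)),cv2.resize(t['color'][130:310,110:340],(400,314))])[:,:,::-1])
E
```

```text
(array([586.5,  11.1]), array([102.4, 101.6]), 4.3, 537)
(array([588.8,  10.6]), array([ 94.6, 100. ]), 5.3, 206)
```

View pics/c7.png

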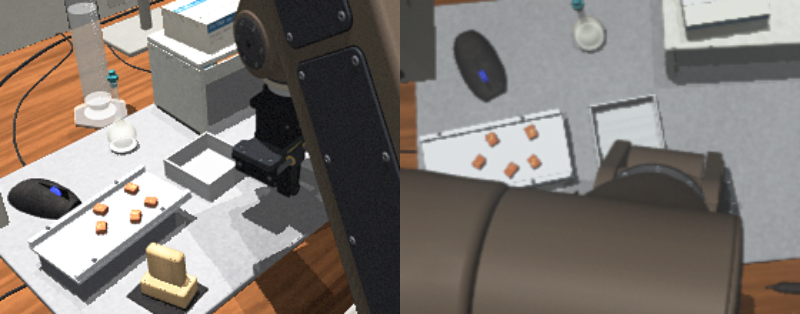

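>>> send_rows:
  delta_rot:
    - [0,0,0]
    - [0,0,0]
    - [0,0,0]
    - [0,0,0]
    - [0,0,0]
  linear:
    - [-0.05,-0.6,0]
    - [0,-0.6,0]
    - [0,-0.5,0]
    - [0,-0.4,0]
    - [0,-0.3,0]
  jaw: [-1,-1,-1,-1,-1]

```text
time_s: 13.15
ee_pos: [0.4562, 0.0073, 0.0188]
orientation: [[0.994, 0.107, -0.0], [0.107, -0.994, -0.0], [-0.0, 0.0, -1.0]]
contact_force: [0.6, -3.9, 3.5]
gripper_width: 0.015
grip_force: 55.2
```

>>> send_rows:
  delta_rot:
    - [0,0,0]
    - [0,0,0]
    - [0,0,0]
    - [0,0,0]
    - [0,0,0]
  linear:
    - [0,-0.2,0]
    - [0,-0.15,0]
    - [0,-0.1,0]
    - [0,0,0]
    - [0,0,0]
  jaw: [-1,-1,-1,-1,-1]

```text
time_s: 13.65
ee_pos: [0.4555, 0.0155, 0.0188]
orientation: [[0.994, 0.107, 0.0], [0.107, -0.994, -0.0], [0.0, 0.0, -1.0]]
contact_force: [1.2, -1.0, 3.6]
gripper_width: 0.0147
grip_force: 55.1
```

Run:
```python
from h import *
for n in('scene','top'):
    W=cloud(cap(n));print(tray(W,(.47,-.05),(.7,.094)))
```

```text
(array([617.9,  41.1]), array([92.9, 50.6]), 54.4, 232)
(array([586.5,  52. ]), array([88.4, 74.4]), 5.1, 135)
```

>>> send_rows:
  delta_rot:
    - [0,0,0]
    - [0,0,0]
    - [0,0,0]
    - [0,0,0]
    - [0,0,0]
  linear:
    - [0,-0.1,0]
    - [0,-0.05,0]
    - [0,0,0]
    - [0,0,0]
    - [0,0,0]
  jaw: [-1,-1,-1,-0.6,-0.2]

```text
time_s: 14.25
ee_pos: [0.4546, 0.0187, 0.0186]
orientation: [[0.994, 0.108, -0.001], [0.108, -0.994, 0.0], [-0.001, -0.0, -1.0]]
contact_force: [-0.7, -0.4, -0.1]
gripper_width: 0.0225
grip_force: 0.0
```

>>> send_rows:
  delta_rot:
    - [0,0,0]
    - [0,0,0]
    - [0,0,0]
    - [0,0,0]
    - [0,0,0]
  linear:
    - [0,0,0]
    - [0,0,0]
    - [0,0,0]
    - [0,0,0]
    - [0,0,-0.5]
  jaw: [0.2,0.6,0.6,0.6,0.6]

```text
time_s: 14.75
ee_pos: [0.4546, 0.0185, 0.0284]
orientation: [[0.994, 0.107, -0.002], [0.107, -0.994, 0.0], [-0.002, -0.0, -1.0]]
contact_force: [-0.9, 0.0, 0.4]
gripper_width: 0.0615
grip_force: 0.0
```

>>> send_rows:
  delta_rot:
    - [0,0,0]
    - [0,0,0]
    - [0,0,0]
    - [0,0,0]
    - [0,0,0]
  linear:
    - [0,0,-1]
    - [0,0,-1]
    - [0,0,-1]
    - [0,0,-1]
    - [0,0,-1]
  jaw: [0.6,0.6,0.6,0.6,0.6]

```text
time_s: 15.25
ee_pos: [0.4549, 0.0185, 0.1304]
orientation: [[0.994, 0.107, 0.0], [0.107, -0.994, -0.0], [0.0, 0.0, -1.0]]
contact_force: [0.3, -0.8, 0.2]
gripper_width: 0.0762
grip_force: 0.0
```

>>> send_rows:
  delta_rot:
    - [0,0,-0.72]
    - [0,0,-0.72]
    - [0,0,-0.72]
    - [0,0,-0.72]
    - [0,0,-0.72]
  linear:
    - [0,0,-0.4]
    - [0,0,-0.4]
    - [0,0,0]
    - [0,0,0]
    - [0,0,0]
  jaw: [0.6,0.6,0.6,0.6,0.6]

```text
time_s: 15.75
ee_pos: [0.4549, 0.0185, 0.1456]
orientation: [[0.936, 0.353, 0.001], [0.353, -0.936, -0.0], [0.001, 0.0, -1.0]]
contact_force: [0.4, 0.2, 0.2]
gripper_width: 0.0759
grip_force: 0.0
```

Run:
```python
from h import *
s=env.read_state();print(s['ee_pos'],s['orientation'][:,0])
c=cap('scene');W=cloud(c);cv2.imwrite('pics/c8.png',cv2.resize(c['color'][170:370,70:350],(800,571),interpolation=3)[:,:,::-1])
p=W[near(W,0,.39,.48,.15,.27,.085,.1)][:,:2]*1000;print('rib',cv2.minAreaRect(p.astype(np.float32)))
print(tray(W,(.47,-.05),(.7,.094)))
```

```text
[0.4548882  0.01852608 0.14563722] [9.35699165e-01 3.52798497e-01 5.40938427e-04]
rib ((435.84149169921875, 212.76609802246094), (49.18751907348633, 16.868446350097656), 20.539621353149414)
(array([580.4,  54.5]), array([ 78.3, 106.7]), 89.9, 448)
```

View pics/c8.png

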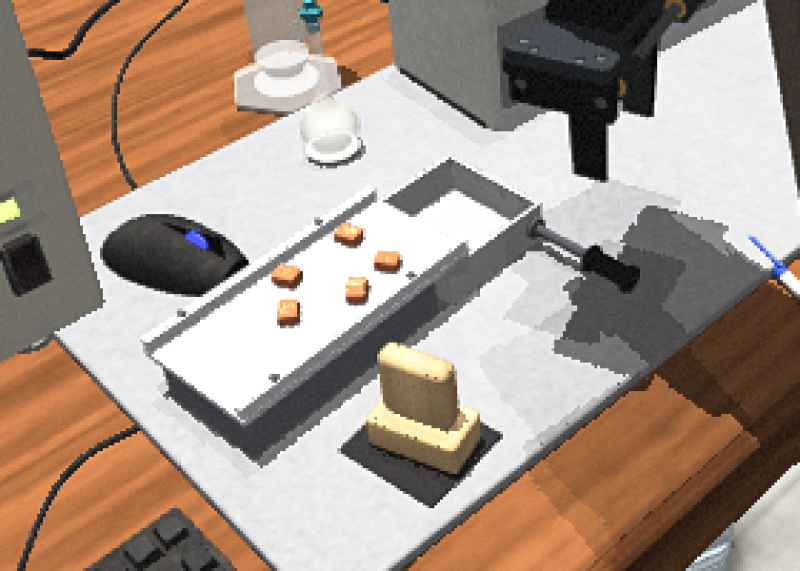

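>>> send_rows:
  delta_rot:
    - [0,0,0]
    - [0,0,0]
    - [0,0,0]
    - [0,0,0]
    - [0,0,0]
  linear:
    - [0.25,-0.94,0]
    - [0.25,-0.94,0]
    - [0.25,-0.94,0]
    - [0.25,-0.94,0]
    - [0.25,-0.94,0]
  jaw: [0.3,0.3,0.3,0.3,0.3]

```text
time_s: 16.3
ee_pos: [0.4452, 0.116, 0.1454]
orientation: [[0.937, 0.35, 0.0], [0.35, -0.937, -0.0], [0.0, 0.0, -1.0]]
contact_force: [-0.5, 0.5, 0.5]
gripper_width: 0.0619
grip_force: 0.0
```

>>> send_rows:
  delta_rot:
    - [0,0,0]
    - [0,0,0]
    - [0,0,0]
    - [0,0,0]
    - [0,0,0]
  linear:
    - [0.25,-0.94,0]
    - [0.25,-0.94,0]
    - [0.25,-0.94,0]
    - [0.25,-0.94,0]
    - [0.28,-0.9,0]
  jaw: [0.3,0.3,0.3,0.3,0.3]

```text
time_s: 16.8
ee_pos: [0.4364, 0.2124, 0.1454]
orientation: [[0.937, 0.35, 0.0], [0.35, -0.937, 0.0], [0.0, 0.0, -1.0]]
contact_force: [-0.4, 0.1, -0.1]
gripper_width: 0.0617
grip_force: 0.0
```

Run:
```python
from h import *
c=cap('scene');print(env.read_state()['ee_pos'])
P=[pix(c,70+x/2.857,170+y/2.857,.015) for x,y in((342,447),(432,505),(502,435))]
print(P,(P[0]+P[2])/2)
t=cap('top');print('top pad',[pix(t,u,v,.015) for u,v in((150,256),(178,251),(184,283),(156,290))])
```

```text
[0.43652536 0.21413203 0.1454484 ]
[array([0.475 , 0.2496, 0.015 ]), array([0.398 , 0.2384, 0.015 ]), array([0.4079, 0.1715, 0.015 ])] [0.44145 0.21055 0.015  ]
top pad [array([0.4834, 0.2514, 0.015 ]), array([0.4893, 0.1799, 0.015 ]), array([0.4072, 0.1691, 0.015 ]), array([0.3966, 0.2399, 0.015 ])]
```

>>> send_rows:
  delta_rot:
    - [0,0,0]
    - [0,0,0]
    - [0,0,0]
    - [0,0,0]
    - [0,0,0]
  linear:
    - [0,0,0.95]
    - [0,0,0.95]
    - [0,0,0.95]
    - [0,0,0.95]
    - [0,0,0.77]
  jaw: [0.3,0.3,0.3,0.3,-0.2]

```text
time_s: 17.4
ee_pos: [0.4366, 0.2108, 0.0529]
orientation: [[0.937, 0.35, -0.0], [0.35, -0.937, -0.0], [-0.0, 0.0, -1.0]]
contact_force: [0.1, 0.5, 0.6]
gripper_width: 0.0579
grip_force: 0.0
```

>>> send_rows:
  delta_rot:
    - [0,0,0]
    - [0,0,0]
    - [0,0,0]
    - [0,0,0]
    - [0,0,0]
  linear:
    - [0,0,0]
    - [0,0,0]
    - [0,0,0]
    - [0,0,0]
    - [0,0,0]
  jaw: [-0.5,-0.8,-1,-1,-1]

```text
time_s: 17.9
ee_pos: [0.437, 0.2116, 0.054]
orientation: [[0.936, 0.351, 0.001], [0.351, -0.936, 0.0], [0.001, 0.0, -1.0]]
contact_force: [-1.0, -0.5, 0.3]
gripper_width: 0.0194
grip_force: 0.0
```

>>> send_rows:
  delta_rot:
    - [0,0,0]
    - [0,0,0]
    - [0,0,0]
    - [0,0,0]
    - [0,0,0]
  linear:
    - [0,0,0]
    - [0,0,0]
    - [0,0,0]
    - [0,0,0]
    - [0,0,0]
  jaw: [-1,-1,-1,-1,-1]

```text
time_s: 18.4
ee_pos: [0.437, 0.2116, 0.0539]
orientation: [[0.936, 0.351, 0.001], [0.351, -0.936, 0.0], [0.001, 0.0, -1.0]]
contact_force: [-1.2, -0.6, 7.0]
gripper_width: 0.0174
grip_force: 55.0
```

>>> send_rows:
  delta_rot:
    - [0,0,0]
    - [0,0,0]
    - [0,0,0]
    - [0,0,0]
    - [0,0,0]
  linear:
    - [0,0,-1]
    - [0,0,-1]
    - [0,0,-1]
    - [0,0,-1]
    - [0,0,-0.5]
  jaw: [-1,-1,-1,-1,-1]

```text
time_s: 18.9
ee_pos: [0.4369, 0.2117, 0.1447]
orientation: [[0.936, 0.351, 0.001], [0.351, -0.936, 0.0], [0.001, 0.0, -1.0]]
contact_force: [0.7, 0.5, -2.5]
gripper_width: 0.0179
grip_force: 55.0
```

>>> send_rows:
  delta_rot:
    - [0,0,0.72]
    - [0,0,0.72]
    - [0,0,0.72]
    - [0,0,0.72]
    - [0,0,0.72]
  linear:
    - [0,0,0]
    - [0,0,0]
    - [0,0,0]
    - [0,0,0]
    - [0,0,0]
  jaw: [-1,-1,-1,-1,-1]

```text
time_s: 19.4
ee_pos: [0.4365, 0.2115, 0.1429]
orientation: [[0.994, 0.105, -0.001], [0.105, -0.994, -0.0], [-0.001, 0.0, -1.0]]
contact_force: [0.5, 0.2, -3.0]
gripper_width: 0.0177
grip_force: 55.0
```

>>> send_rows:
  delta_rot:
    - [0,0,0]
    - [0,0,0]
    - [0,0,0]
    - [0,0,0]
    - [0,0,0]
  linear:
    - [0.62,-0.22,0]
    - [0.62,-0.22,0]
    - [0.62,-0.22,0]
    - [0.62,-0.22,0]
    - [0.62,-0.22,0]
  jaw: [-1,-1,-1,-1,-1]

```text
time_s: 19.9
ee_pos: [0.4962, 0.2402, 0.1428]
orientation: [[0.994, 0.107, -0.001], [0.107, -0.994, -0.0], [-0.001, 0.0, -1.0]]
contact_force: [0.2, 0.6, -2.3]
gripper_width: 0.0178
grip_force: 55.0
```

>>> send_rows:
  delta_rot:
    - [0,0,0]
    - [0,0,0]
    - [0,0,0]
    - [0,0,0]
    - [0,0,0]
  linear:
    - [0.62,-0.22,0]
    - [0.62,-0.22,0]
    - [0.62,-0.22,0]
    - [0.62,-0.22,0]
    - [0.62,-0.22,0]
  jaw: [-1,-1,-1,-1,-1]

```text
time_s: 20.4
ee_pos: [0.5555, 0.2687, 0.1426]
orientation: [[0.994, 0.107, -0.001], [0.107, -0.994, -0.001], [-0.001, 0.0, -1.0]]
contact_force: [0.2, -0.0, -2.1]
gripper_width: 0.0179
grip_force: 55.0
```

>>> send_rows:
  delta_rot:
    - [0,0,0]
    - [0,0,0]
    - [0,0,0]
    - [0,0,0]
    - [0,0,0]
  linear:
    - [0,0,0.7]
    - [0,0,0.7]
    - [0,0,0.6]
    - [0,0,0.3]
    - [0,0,0.05]
  jaw: [-1,-1,-1,-1,-1]

```text
time_s: 20.9
ee_pos: [0.5548, 0.2683, 0.0954]
orientation: [[0.994, 0.107, -0.001], [0.107, -0.994, -0.001], [-0.001, 0.0, -1.0]]
contact_force: [0.6, 0.5, -2.4]
gripper_width: 0.0179
grip_force: 55.0
```

Run:
```python
from h import *
s=env.read_state();print(s['ee_pos'],s['contact_force'])
c=cap('scene');W=cloud(c);cv2.imwrite('pics/c9.png',cv2.resize(c['color'][170:370,70:350],(800,571),interpolation=3)[:,:,::-1])
```

```text
[0.55477018 0.2683307  0.09542083] [ 0.57722563  0.51916116 -2.37006717]
```

View pics/c9.png

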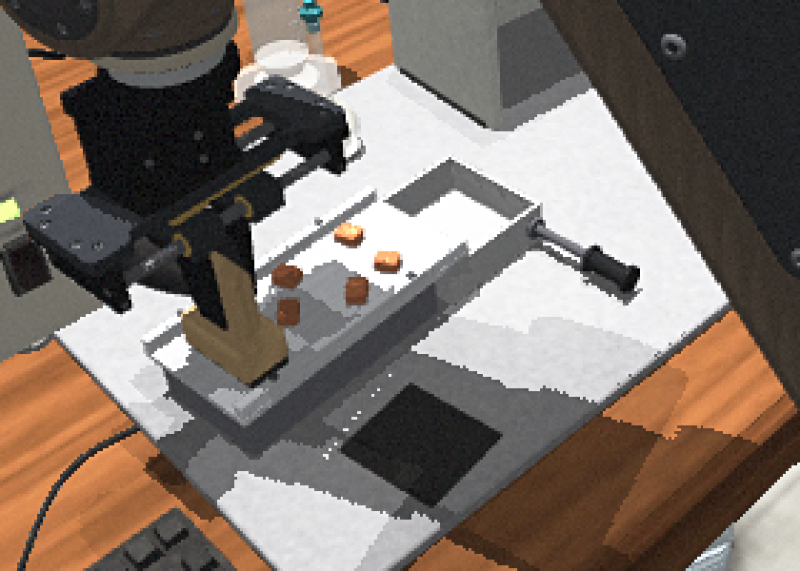

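The scraper is over the plate between the rails at (235,340), with the five chips ahead of it. I lower until it touches.

>>> send_rows:
  delta_rot:
    - [0,0,0]
    - [0,0,0]
    - [0,0,0]
    - [0,0,0]
    - [0,0,0]
  linear:
    - [0.05,0,0.03]
    - [0,0,0.03]
    - [0,0,0]
    - [0,0,0]
    - [0,0,0]
  jaw: [-1,-1,-1,-1,-1]

```text
time_s: 21.45
ee_pos: [0.5564, 0.2687, 0.0953]
orientation: [[0.994, 0.107, 0.0], [0.107, -0.994, -0.0], [0.0, 0.0, -1.0]]
contact_force: [0.2, -0.2, -1.7]
gripper_width: 0.0179
grip_force: 55.0
```

>>> send_rows:
  delta_rot:
    - [0,0,0]
    - [0,0,0]
    - [0,0,0]
    - [0,0,0]
    - [0,0,0]
  linear:
    - [0,0,0.04]
    - [0,0,0.03]
    - [0,0,0]
    - [0,0,0]
    - [0,0,0]
  jaw: [-1,-1,-1,-1,-1]

```text
time_s: 21.95
ee_pos: [0.5564, 0.2687, 0.095]
orientation: [[0.994, 0.107, 0.001], [0.107, -0.994, 0.0], [0.001, -0.0, -1.0]]
contact_force: [-3.5, -2.0, 8.8]
gripper_width: 0.0176
grip_force: 55.0
```

>>> send_rows:
  delta_rot:
    - [0,0,0]
    - [0,0,0]
    - [0,0,0]
    - [0,0,0]
    - [0,0,0]
  linear:
    - [0,0.2,-0.02]
    - [0,0.4,0]
    - [0,0.4,0]
    - [0,0.4,0]
    - [0,0.4,0]
  jaw: [-1,-1,-1,-1,-1]

```text
time_s: 22.45
ee_pos: [0.5608, 0.2329, 0.0949]
orientation: [[0.994, 0.107, 0.002], [0.107, -0.994, 0.001], [0.002, -0.001, -1.0]]
contact_force: [-0.4, 4.8, 6.2]
gripper_width: 0.0177
grip_force: 55.0
```

>>> send_rows:
  delta_rot:
    - [0,0,0]
    - [0,0,0]
    - [0,0,0]
    - [0,0,0]
    - [0,0,0]
  linear:
    - [0,0.4,0]
    - [0,0.4,0]
    - [0,0.4,0]
    - [0,0.4,0]
    - [0,0.4,0]
  jaw: [-1,-1,-1,-1,-1]

```text
time_s: 22.95
ee_pos: [0.5651, 0.1931, 0.0949]
orientation: [[0.994, 0.106, 0.002], [0.106, -0.994, 0.001], [0.002, -0.001, -1.0]]
contact_force: [-1.0, 5.6, 6.6]
gripper_width: 0.0177
grip_force: 55.0
```

```bash
cat >> h.py <<'E'
def chips(c):
    W=cloud(c);C=c['color'].astype(int);t=np.radians(6.1);R=np.array([[np.cos(t),-np.sin(t)],[np.sin(t),np.cos(t)]])
    m=(C[...,0]>C[...,2]*1.7)&(C[...,0]>60)&near(W,0,.45,.68,-.1,.33,.013,.085)
    n,l,st,ce=cv2.connectedComponentsWithStats(m.astype(np.uint8))
    for i in range(1,n):
        if st[i,4]>5: p=np.median(W[l==i],axis=0);print(st[i,4],ce[i].round(),'uv',(p[:2]@R-[.5817,.1525]).round(3),'z',p[2].round(3))
E
python3 - <<'E'
from h import *
s=env.read_state();print(s['ee_pos'],s['contact_force'])
for n in('scene','top'): print(n);chips(cap(n))
E
```

```text
[0.5650862  0.19309051 0.09494316] [-1.01649297  5.6270451   6.58897564]
scene
39 [193. 252.] uv [ 0.019 -0.067] z 0.066
107 [204. 262.] uv [-0.021 -0.061] z 0.066
7 [165. 261.] uv [ 0.027 -0.003] z 0.082
9 [168. 267.] uv [ 0.023 -0.002] z 0.07
13 [193. 270.] uv [-0.032 -0.021] z 0.077
10 [179. 273.] uv [-0.009 -0.003] z 0.068
top
19 [176. 206.] uv [ 0.027 -0.048] z 0.064
23 [181. 224.] uv [-0.02  -0.053] z 0.064
```

>>> send_rows:
  delta_rot:
    - [0,0,0]
    - [0,0,0]
    - [0,0,0]
    - [0,0,0]
    - [0,0,0]
  linear:
    - [0,0.4,0]
    - [0,0.4,0]
    - [0,0.4,0]
    - [0,0.4,0]
    - [0,0.4,0]
  jaw: [-1,-1,-1,-1,-1]

```text
time_s: 23.55
ee_pos: [0.5693, 0.1533, 0.0949]
orientation: [[0.994, 0.106, 0.002], [0.106, -0.994, 0.001], [0.002, -0.001, -1.0]]
contact_force: [0.4, 5.4, 7.1]
gripper_width: 0.0181
grip_force: 55.0
```

>>> send_rows:
  delta_rot:
    - [0,0,0]
    - [0,0,0]
    - [0,0,0]
    - [0,0,0]
    - [0,0,0]
  linear:
    - [0,0.4,0]
    - [0,0.4,0]
    - [0,0.4,0]
    - [0,0.4,0]
    - [0,0.4,0]
  jaw: [-1,-1,-1,-1,-1]

```text
time_s: 24.05
ee_pos: [0.5735, 0.1135, 0.0949]
orientation: [[0.994, 0.107, 0.002], [0.107, -0.994, 0.001], [0.002, -0.001, -1.0]]
contact_force: [-1.1, 5.4, 6.9]
gripper_width: 0.0178
grip_force: 55.0
```

>>> send_rows:
  delta_rot:
    - [0,0,0]
    - [0,0,0]
    - [0,0,0]
    - [0,0,0]
    - [0,0,0]
  linear:
    - [0,0.3,0]
    - [0,0,0]
    - [0,0,0]
    - [0,0,0]
    - [0,0,0]
  jaw: [-1,-1,-1,-1,-1]

```text
time_s: 24.55
ee_pos: [0.5742, 0.1068, 0.0949]
orientation: [[0.994, 0.107, 0.002], [0.107, -0.994, -0.001], [0.002, 0.001, -1.0]]
contact_force: [-0.6, -1.8, 7.4]
gripper_width: 0.0177
grip_force: 55.0
```

Run:
```python
from h import *
s=env.read_state();print(s['ee_pos'],s['contact_force'])
c=cap('scene');print('s');chips(c);t=cap('top');print('t');chips(t)
cv2.imwrite('pics/c10.png',cv2.hconcat([cv2.resize(c['color'][170:330,110:334],(400,286),interpolation=3),cv2.resize(t['color'][150:293,110:310],(400,286),interpolation=3)])[:,:,::-1])
```

```text
[0.57422205 0.10676934 0.09491664] [-0.56349358 -1.83470168  7.35423659]
s
21 [201. 243.] uv [ 0.022 -0.09 ] z 0.074
10 [228. 245.] uv [-0.032 -0.118] z 0.077
11 [223. 250.] uv [-0.032 -0.102] z 0.077
24 [215. 253.] uv [-0.022 -0.09 ] z 0.068
t
```

View pics/c10.png

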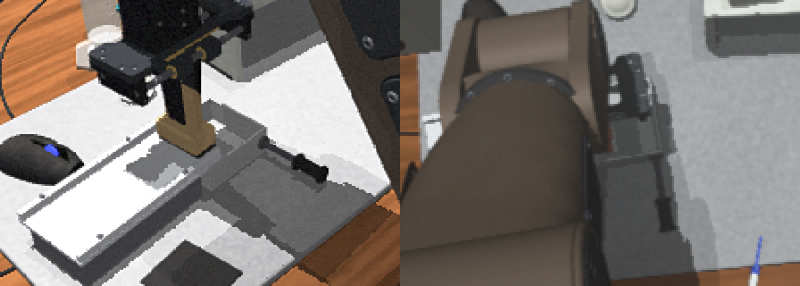

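The plate looks clear and the scraper is at the lip (185,130). I lift, back away and look into the tray.

>>> send_rows:
  delta_rot:
    - [0,0,0]
    - [0,0,0]
    - [0,0,0]
    - [0,0,0]
    - [0,0,0]
  linear:
    - [0,0,-0.6]
    - [0,0,-1]
    - [0,0,-1]
    - [0,-0.5,-0.5]
    - [-0.5,-0.9,0]
  jaw: [-1,-1,-1,-1,-1]

```text
time_s: 25.15
ee_pos: [0.5619, 0.1344, 0.1578]
orientation: [[0.994, 0.105, 0.003], [0.105, -0.994, 0.0], [0.003, 0.0, -1.0]]
contact_force: [-0.1, 0.5, -2.4]
gripper_width: 0.0186
grip_force: 55.0
```

>>> send_rows:
  delta_rot:
    - [0,0,0]
    - [0,0,0]
    - [0,0,0]
    - [0,0,0]
    - [0,0,0]
  linear:
    - [-0.9,-0.9,0]
    - [-0.9,-0.9,0]
    - [-0.9,-0.9,0]
    - [-0.9,-0.9,0]
    - [-0.9,-0.9,0]
  jaw: [-1,-1,-1,-1,-1]

```text
time_s: 25.65
ee_pos: [0.4604, 0.2151, 0.1561]
orientation: [[0.994, 0.107, -0.0], [0.107, -0.994, -0.0], [-0.0, 0.0, -1.0]]
contact_force: [-0.1, 0.2, -2.0]
gripper_width: 0.0177
grip_force: 55.0
```

Run:
```python
from h import *
s=env.read_state();print(s['ee_pos'],s['contact_force'],s['orientation'][:,0])
c=cap('scene');print('s');chips(c);t=cap('top');print('t');chips(t);print(tray(cloud(t),(.47,-.05),(.7,.094)))
cv2.imwrite('pics/c11.png',cv2.hconcat([cv2.resize(c['color'][170:330,110:334],(400,286),interpolation=3),cv2.resize(t['color'][150:293,110:310],(400,286),interpolation=3)])[:,:,::-1])
```

```text
[0.46037273 0.2151281  0.15614404] [-0.12043772  0.19024532 -2.01860479] [ 9.94245986e-01  1.07120019e-01 -4.70115852e-04]
s
t
20 [210. 203.] uv [ 0.027 -0.129] z 0.03
37 [213. 218.] uv [-0.013 -0.129] z 0.03
(array([579.4,  55.7]), array([102.1,  79.6]), 2.8, 203)
```

View pics/c11.png

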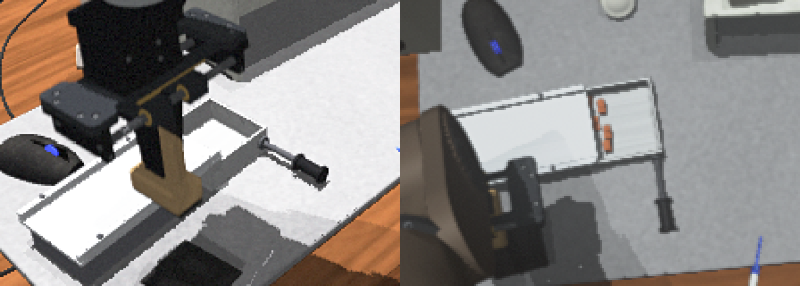

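The chips lie in the tray near the lip, at (602,120) in the right crop, and the plate is clear. Next I put the scraper back on its pad.

>>> send_rows:
  delta_rot:
    - [0,0,0]
    - [0,0,0]
    - [0,0,0]
    - [0,0,0]
    - [0,0,0]
  linear:
    - [-0.5,0.07,0]
    - [-0.49,0.06,0.3]
    - [0,0,0.9]
    - [0,0,0.9]
    - [0,0,0.9]
  jaw: [-1,-1,-1,-1,-1]

```text
time_s: 26.25
ee_pos: [0.4418, 0.2088, 0.0953]
orientation: [[0.994, 0.106, -0.0], [0.106, -0.994, -0.0], [-0.0, 0.0, -1.0]]
contact_force: [1.2, -0.1, -2.4]
gripper_width: 0.0178
grip_force: 55.0
```

>>> send_rows:
  delta_rot:
    - [0,0,0]
    - [0,0,0]
    - [0,0,0]
    - [0,0,0]
    - [0,0,0]
  linear:
    - [0,0,0.9]
    - [0,0,0.6]
    - [0,0,0.4]
    - [0,0,0.1]
    - [0,0,0]
  jaw: [-1,-1,-1,-1,-1]

```text
time_s: 26.75
ee_pos: [0.4423, 0.2094, 0.0562]
orientation: [[0.994, 0.107, -0.0], [0.107, -0.994, -0.0], [-0.0, 0.0, -1.0]]
contact_force: [0.7, 0.4, -2.1]
gripper_width: 0.0179
grip_force: 55.0
```

>>> send_rows:
  delta_rot:
    - [0,0,0]
    - [0,0,0]
    - [0,0,0]
    - [0,0,0]
    - [0,0,0]
  linear:
    - [0,0,0.04]
    - [0,0,0.04]
    - [0,0,0.04]
    - [0,0,0]
    - [0,0,0]
  jaw: [-1,-1,-1,-1,-1]

```text
time_s: 27.25
ee_pos: [0.4423, 0.2096, 0.0539]
orientation: [[0.994, 0.107, 0.0], [0.107, -0.994, 0.0], [0.0, 0.0, -1.0]]
contact_force: [-1.3, 0.0, -0.4]
gripper_width: 0.0177
grip_force: 55.0
```

>>> send_rows:
  delta_rot:
    - [0,0,0]
    - [0,0,0]
    - [0,0,0]
    - [0,0,0]
    - [0,0,0]
  linear:
    - [0,0,0]
    - [0,0,0]
    - [0,0,0]
    - [0,0,0]
    - [0,0,0]
  jaw: [-0.6,-0.4,-0.2,0,0.2]

```text
time_s: 27.75
ee_pos: [0.4422, 0.2095, 0.0538]
orientation: [[0.994, 0.107, 0.0], [0.107, -0.994, -0.0], [0.0, 0.0, -1.0]]
contact_force: [0.7, 0.2, 0.8]
gripper_width: 0.046
grip_force: 0.0
```

>>> send_rows:
  delta_rot:
    - [0,0,0]
    - [0,0,0]
    - [0,0,0]
    - [0,0,0]
    - [0,0,0]
  linear:
    - [0,0,0]
    - [0,0,-0.6]
    - [0,0,-1]
    - [0,0,-1]
    - [0,0,-1]
  jaw: [0.2,0.2,0.4,0.6,0.6]

```text
time_s: 28.25
ee_pos: [0.4422, 0.2095, 0.1274]
orientation: [[0.994, 0.107, 0.0], [0.107, -0.994, -0.0], [0.0, 0.0, -1.0]]
contact_force: [0.1, -0.1, 0.5]
gripper_width: 0.0741
grip_force: 0.0
```

>>> send_rows:
  delta_rot:
    - [0,0,0]
    - [0,0,0]
    - [0,0,0]
    - [0,0,0]
    - [0,0,0]
  linear:
    - [0,0.9,-0.8]
    - [0,0.9,0]
    - [0,0.9,0]
    - [0,0.9,0]
    - [0,0.9,0]
  jaw: [0.6,0.6,0.6,0.6,0.6]

```text
time_s: 28.75
ee_pos: [0.4519, 0.1194, 0.1428]
orientation: [[0.994, 0.107, 0.001], [0.107, -0.994, -0.0], [0.001, 0.0, -1.0]]
contact_force: [-0.3, 0.3, -1.1]
gripper_width: 0.0759
grip_force: 0.0
```

Run:
```python
from h import *
s=env.read_state();print(s['ee_pos'],s['contact_force'])
c=cap('scene');print('s');chips(c);t=cap('top');print('t');chips(t);print(tray(cloud(t),(.47,-.05),(.7,.094)))
W=cloud(c);p=W[near(W,0,.39,.49,.15,.27,.085,.1)][:,:2]*1000;print('rib',cv2.minAreaRect(p.astype(np.float32)),'zmax',np.nanpercentile(W[near(W,0,.39,.49,.15,.27,.06,.12)][:,2],98))
C=c['color'];m=(C.max(-1)<70)&near(W,0,.40,.52,-.06,.08,.018,.055);p=W[m];print('handle s',np.percentile(p,[5,50,95],axis=0).round(4).tolist(),len(p))
C=t['color'];W=cloud(t);m=(C.max(-1)<70)&near(W,0,.40,.52,-.06,.08,.018,.055);p=W[m];print('handle t',np.percentile(p,[5,50,95],axis=0).round(4).tolist() if len(p) else 0,len(p))
```

```text
[0.45188633 0.11935497 0.14275925] [-0.34527865  0.2672077  -1.11905065]
s
16 [206. 307.] uv [-0.102  0.017] z 0.055
20 [202. 316.] uv [-0.096  0.026] z 0.039
t
22 [210. 203.] uv [ 0.027 -0.129] z 0.03
11 [208. 211.] uv [ 0.01  -0.119] z 0.025
38 [213. 219.] uv [-0.013 -0.129] z 0.032
(array([578.5,  52.6]), array([104.7,  72.4]), 5.0, 170)
rib ((441.6387939453125, 211.01602172851562), (49.61289978027344, 17.867094039916992), 5.521284580230713) zmax 0.09697785702198834
handle s [[0.437, 0.0134, 0.0266], [0.4551, 0.0237, 0.0354], [0.4889, 0.0283, 0.0403]] 173
handle t [[0.4374, 0.0092, 0.0289], [0.458, 0.0171, 0.0352], [0.4761, 0.0245, 0.0399]] 117
```

>>> send_rows:
  delta_rot:
    - [0,0,0]
    - [0,0,0]
    - [0,0,0]
    - [0,0,0]
    - [0,0,0]
  linear:
    - [-0.1,1,0]
    - [-0.1,1,0]
    - [-0.1,1,0]
    - [-0.08,1,0]
    - [0,1,0]
  jaw: [0.6,0.6,0.6,0.6,0.6]

```text
time_s: 29.35
ee_pos: [0.4549, 0.0196, 0.1424]
orientation: [[0.994, 0.107, 0.0], [0.107, -0.994, -0.0], [0.0, 0.0, -1.0]]
contact_force: [-0.1, 0.3, -0.2]
gripper_width: 0.0763
grip_force: 0.0
```

>>> send_rows:
  delta_rot:
    - [0,0,0]
    - [0,0,0]
    - [0,0,0]
    - [0,0,0]
    - [0,0,0]
  linear:
    - [0,0,0.9]
    - [0,0,1]
    - [0,0,1]
    - [0,0,1]
    - [0,0,1]
  jaw: [0.6,0.6,0.6,0.6,0.6]

```text
time_s: 29.85
ee_pos: [0.4552, 0.0204, 0.0436]
orientation: [[0.994, 0.107, 0.001], [0.107, -0.994, -0.0], [0.001, 0.0, -1.0]]
contact_force: [0.1, -0.2, 0.3]
gripper_width: 0.0764
grip_force: 0.0
```

>>> send_rows:
  delta_rot:
    - [0,0,0]
    - [0,0,0]
    - [0,0,0]
    - [0,0,0]
    - [0,0,0]
  linear:
    - [0,0,0.7]
    - [0,0,0.5]
    - [0,0,0.1]
    - [0,0,0]
    - [0,0,0]
  jaw: [0.4,0,-0.2,-0.4,-0.6]

```text
time_s: 30.35
ee_pos: [0.4553, 0.0199, 0.0184]
orientation: [[0.994, 0.107, 0.001], [0.107, -0.994, -0.0], [0.001, 0.0, -1.0]]
contact_force: [-0.2, -0.3, 0.1]
gripper_width: 0.0418
grip_force: 0.0
```

>>> send_rows:
  delta_rot:
    - [0,0,0]
    - [0,0,0]
    - [0,0,0]
    - [0,0,0]
    - [0,0,0]
  linear:
    - [0,0,0]
    - [0,0,0]
    - [0,0,0]
    - [0,0,0]
    - [0,0,0]
  jaw: [-0.7,-0.8,-1,-1,-1]

```text
time_s: 30.85
ee_pos: [0.4551, 0.0198, 0.0179]
orientation: [[0.994, 0.107, 0.0], [0.107, -0.994, -0.0], [0.0, 0.0, -1.0]]
contact_force: [0.7, -0.2, 0.6]
gripper_width: 0.0147
grip_force: 54.9
```

>>> send_rows:
  delta_rot:
    - [0,0,0]
    - [0,0,0]
    - [0,0,0]
    - [0,0,0]
    - [0,0,0]
  linear:
    - [0,0,0]
    - [0,0,0]
    - [0,0,0]
    - [0,0,0]
    - [0,0,0]
  jaw: [-1,-1,-1,-1,-1]

```text
time_s: 31.35
ee_pos: [0.4551, 0.0198, 0.0178]
orientation: [[0.994, 0.107, 0.0], [0.107, -0.994, -0.0], [0.0, 0.0, -1.0]]
contact_force: [0.9, -1.8, 1.3]
gripper_width: 0.015
grip_force: 54.9
```

>>> send_rows:
  delta_rot:
    - [0,0,0]
    - [0,0,0]
    - [0,0,0]
    - [0,0,0]
    - [0,0,0]
  linear:
    - [0,0.2,-0.03]
    - [0,0.4,0]
    - [-0.06,0.6,0]
    - [-0.06,0.65,0]
    - [-0.06,0.65,0]
  jaw: [-1,-1,-1,-1,-1]

```text
time_s: 31.85
ee_pos: [0.4566, -0.0316, 0.0184]
orientation: [[0.994, 0.107, -0.0], [0.107, -0.994, -0.0], [-0.0, 0.0, -1.0]]
contact_force: [-0.6, 0.1, -1.0]
gripper_width: 0.0147
grip_force: 54.9
```

>>> send_rows:
  delta_rot:
    - [0,0,0]
    - [0,0,0]
    - [0,0,0]
    - [0,0,0]
    - [0,0,0]
  linear:
    - [-0.06,0.65,0]
    - [-0.06,0.65,0]
    - [-0.06,0.65,0]
    - [-0.06,0.65,0]
    - [-0.06,0.65,0]
  jaw: [-1,-1,-1,-1,-1]

```text
time_s: 32.35
ee_pos: [0.4577, -0.0967, 0.0184]
orientation: [[0.994, 0.107, 0.0], [0.107, -0.994, -0.0], [0.0, 0.0, -1.0]]
contact_force: [0.0, 1.1, -1.1]
gripper_width: 0.015
grip_force: 54.9
```

>>> send_rows:
  delta_rot:
    - [0,0,0]
    - [0,0,0]
    - [0,0,0]
    - [0,0,0]
    - [0,0,0]
  linear:
    - [-0.06,0.65,0]
    - [-0.06,0.65,0]
    - [-0.06,0.65,0]
    - [-0.06,0.65,0]
    - [-0.06,0.65,0]
  jaw: [-1,-1,-1,-1,-1]

```text
time_s: 32.85
ee_pos: [0.4587, -0.1619, 0.0184]
orientation: [[0.994, 0.107, -0.0], [0.107, -0.994, -0.0], [-0.0, 0.0, -1.0]]
contact_force: [-0.4, 2.1, -1.1]
gripper_width: 0.0148
grip_force: 54.9
```

>>> send_rows:
  delta_rot:
    - [0,0,0]
    - [0,0,0]
    - [0,0,0]
    - [0,0,0]
    - [0,0,0]
  linear:
    - [-0.06,0.65,0]
    - [-0.06,0.65,0]
    - [-0.06,0.65,0]
    - [-0.06,0.65,0]
    - [-0.06,0.6,0]
  jaw: [-1,-1,-1,-1,-1]

```text
time_s: 33.35
ee_pos: [0.4596, -0.2263, 0.0185]
orientation: [[0.994, 0.107, 0.0], [0.107, -0.994, -0.0], [0.0, 0.0, -1.0]]
contact_force: [0.7, 0.5, -0.9]
gripper_width: 0.0148
grip_force: 54.9
```

>>> send_rows:
  delta_rot:
    - [0,0,0.41]
    - [0,0,0.41]
    - [0,0,0.42]
    - [0,0,0.42]
    - [0,0,0.42]
  linear:
    - [0,0.4,0]
    - [0,0.2,0]
    - [0,0,0]
    - [0,0,0]
    - [0,0,0]
  jaw: [-1,-1,-1,-1,-1]

```text
time_s: 33.85
ee_pos: [0.4607, -0.2366, 0.0184]
orientation: [[0.999, -0.04, -0.0], [-0.04, -0.999, 0.0], [-0.0, -0.0, -1.0]]
contact_force: [-0.0, 1.1, -0.9]
gripper_width: 0.0151
grip_force: 54.9
```

Run:
```python
from h import *
s=env.read_state();print(s['ee_pos'],s['contact_force'],s['orientation'][:,0],s['gripper_width'])
c=cap('scene');t=cap('top');print(tray(cloud(c),(.48,-.32),(.655,-.1)),tray(cloud(t),(.48,-.32),(.655,-.1)))
cv2.imwrite('pics/c12.png',cv2.hconcat([cv2.resize(c['color'][130:290,190:414],(400,286),interpolation=3),cv2.resize(t['color'][120:263,240:440],(400,286),interpolation=3)])[:,:,::-1])
```

```text
[ 0.46070326 -0.23659255  0.01842883] [-0.01882896  1.08118611 -0.87299349] [ 9.99195866e-01 -4.00946378e-02 -2.03102265e-04] 0.015114413545776107
(array([ 590.1, -200.9]), array([104.3, 103.5]), 86.7, 467) (array([ 598.5, -205.2]), array([100.3,  84. ]), 88.4, 183)
```

View pics/c12.png

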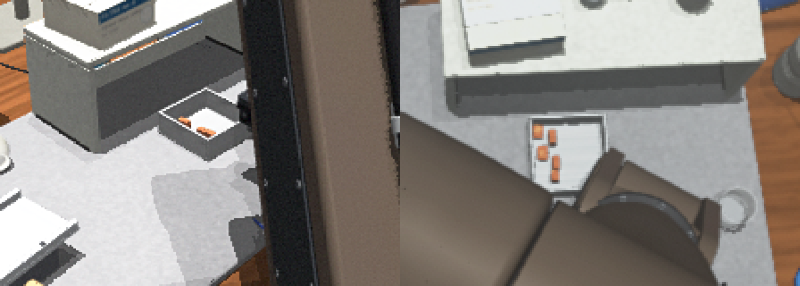

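All five chips are in the tray, at (548,150) in the right crop. Now pushing it under the shelf.

>>> send_rows:
  delta_rot:
    - [0,0,0]
    - [0,0,0]
    - [0,0,0]
    - [0,0,0]
    - [0,0,0]
  linear:
    - [0.2,0.1,0]
    - [0.4,0.1,0]
    - [0.5,0.1,0]
    - [0.5,0.1,0]
    - [0.5,0,0]
  jaw: [-1,-1,-1,-1,-1]

```text
time_s: 34.45
ee_pos: [0.5036, -0.247, 0.0184]
orientation: [[0.999, -0.038, 0.0], [-0.038, -0.999, -0.0], [0.0, 0.0, -1.0]]
contact_force: [-0.6, -0.8, -1.1]
gripper_width: 0.015
grip_force: 54.9
```

>>> send_rows:
  delta_rot:
    - [0,0,0]
    - [0,0,0]
    - [0,0,0]
    - [0,0,0]
    - [0,0,0]
  linear:
    - [0.5,0,0]
    - [0.5,0,0]
    - [0.5,0,0]
    - [0.5,0,0]
    - [0.5,0,0]
  jaw: [-1,-1,-1,-1,-1]

```text
time_s: 34.95
ee_pos: [0.5532, -0.2485, 0.0184]
orientation: [[0.999, -0.038, 0.0], [-0.038, -0.999, -0.0], [0.0, 0.0, -1.0]]
contact_force: [-0.5, -0.0, -0.1]
gripper_width: 0.0145
grip_force: 54.9
```

>>> send_rows:
  delta_rot:
    - [0,0,0]
    - [0,0,0]
    - [0,0,0]
    - [0,0,0]
    - [0,0,0]
  linear:
    - [0.5,0,0]
    - [0.5,0,0]
    - [0.5,0,0]
    - [0.4,0,0]
    - [0.25,0,0]
  jaw: [-1,-1,-1,-1,-1]

```text
time_s: 35.45
ee_pos: [0.5961, -0.2502, 0.0184]
orientation: [[0.999, -0.038, 0.0], [-0.038, -0.999, -0.0], [0.0, 0.0, -1.0]]
contact_force: [-0.9, 0.1, -0.7]
gripper_width: 0.0146
grip_force: 54.9
```

>>> send_rows:
  delta_rot:
    - [0,0,0]
    - [0,0,0]
    - [0,0,0]
    - [0,0,0]
    - [0,0,0]
  linear:
    - [0,0,0]
    - [0,0,0]
    - [0,0,0]
    - [0,0,0]
    - [0,0,0]
  jaw: [-1,-1,-0.6,-0.4,-0.2]

```text
time_s: 35.95
ee_pos: [0.5952, -0.2503, 0.0186]
orientation: [[0.999, -0.038, 0.0], [-0.038, -0.999, -0.0], [0.0, 0.0, -1.0]]
contact_force: [-0.4, -0.1, 0.5]
gripper_width: 0.03
grip_force: 0.0
```

>>> send_rows:
  delta_rot:
    - [0,0,0]
    - [0,0,0]
    - [0,0,0]
    - [0,0,0]
    - [0,0,0]
  linear:
    - [0,0,0]
    - [0,0,0]
    - [0,0,-0.5]
    - [0,0,-0.8]
    - [0,0,-1]
  jaw: [0.2,0.2,0.2,0.2,0.2]

```text
time_s: 36.45
ee_pos: [0.5953, -0.2502, 0.0657]
orientation: [[0.999, -0.038, -0.0], [-0.038, -0.999, 0.0], [-0.0, -0.0, -1.0]]
contact_force: [0.9, -0.4, 0.4]
gripper_width: 0.0568
grip_force: 0.0
```

>>> send_rows:
  delta_rot:
    - [0,0,0]
    - [0,0,0]
    - [0,0,0]
    - [0,0,0]
    - [0,0,0]
  linear:
    - [0,0,-1]
    - [0,0,-1]
    - [-0.5,0,-1]
    - [-1,0,-1]
    - [-1,0,-1]
  jaw: [0.2,0.2,0.2,0.2,0.2]

```text
time_s: 36.95
ee_pos: [0.5449, -0.2481, 0.1666]
orientation: [[0.999, -0.038, 0.001], [-0.038, -0.999, -0.001], [0.001, 0.001, -1.0]]
contact_force: [0.8, 0.4, -0.1]
gripper_width: 0.0571
grip_force: 0.0
```

>>> send_rows:
  delta_rot:
    - [0,0,0]
    - [0,0,0]
    - [0,0,0]
    - [0,0,0]
    - [0,0,0]
  linear:
    - [-0.9,0,0]
    - [-0.9,0,0]
    - [-0.9,0,0]
    - [-0.9,0,0]
    - [-0.9,0,0]
  jaw: [0.2,0.2,0.2,0.2,0.2]

```text
time_s: 37.45
ee_pos: [0.4549, -0.2448, 0.1659]
orientation: [[0.999, -0.038, 0.001], [-0.038, -0.999, -0.001], [0.002, 0.001, -1.0]]
contact_force: [0.2, 0.3, -0.3]
gripper_width: 0.0571
grip_force: 0.0
```

Run:
```python
from h import *
s=env.read_state();print(s['time_s'],s['ee_pos'],s['contact_force'])
c=cap('scene');t=cap('top');W=cloud(c);print(tray(W,(.655,-.33),(.81,-.1)))
p=W[near(W,0,.39,.49,.15,.27,.085,.1)][:,:2]*1000;print('rib',cv2.minAreaRect(p.astype(np.float32)))
for n,q in(('s',c),('t',t)):
    C=q['color'];W=cloud(q);m=(C.max(-1)<70)&near(W,0,.55,.64,-.32,-.2,.018,.055);p=W[m];print('handle',n,np.percentile(p,[5,50,95],axis=0).round(4).tolist() if len(p) else 0,len(p))
cv2.imwrite('pics/c13.png',cv2.hconcat([cv2.resize(c['color'][130:340,140:434],(400,286),interpolation=3),cv2.resize(t['color'][120:263,240:440],(400,286),interpolation=3)])[:,:,::-1])
```

```text
37.45 [ 0.45485737 -0.24483757  0.16591038] [ 0.21492629  0.25218122 -0.30986203]
(array([ 737.4, -247.4]), array([159.1, 143.1]), 87.0, 656)
rib ((441.6321105957031, 210.79022216796875), (49.25396728515625, 17.953624725341797), 5.698990821838379)
handle s [[0.5765, -0.2588, 0.0243], [0.5936, -0.2488, 0.0346], [0.6166, -0.2439, 0.0404]] 102
handle t [[0.5769, -0.2592, 0.0271], [0.5948, -0.2529, 0.0351], [0.6136, -0.2481, 0.0402]] 86
```

View pics/c13.png

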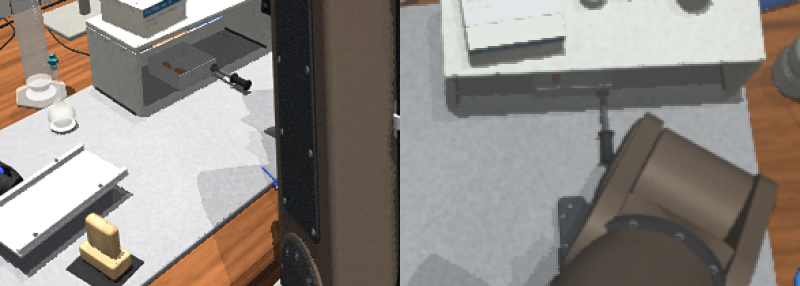

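The tray with its chips is under the shelf, at (185,65) in the left crop. The scraper stands on its pad at (105,245) and the arm is clear.

```bash
python3 -c "
from workcell import env
print(env.close_job())"
```

```text
the job is handed in; nothing more can be done
None
```

The job is handed in (no verdict came back): the last pictures show the tray right way up under the shelf with the chips in it (all five were seen in the tray just before the final push), the plate clear and the scraper on its pad.

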